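# Ready the coffee grinder and unstopper the bean jars

## Robot

A 6-joint arm with a two-finger parallel gripper is mounted at the origin on the work surface. World frame = base frame: x ahead of the robot, y to its left, z up, the work surface at z = 0. Lengths are in mm, angles in rad, forces in N, time in s.
With the tool pointing down it reaches from about 350 to 775 mm from the base axis. Payload 7.3 kg.
Tool frame: the origin (TCP) lies on the front face of the gripper's body, between the roots of the fingers; the fingertips stand 66 mm ahead of it and the grasp point (between the pads) lies 47 mm ahead of it (bot.tip_extent is the distance from the TCP to the fingertips, in mm); z points along the fingers, y is the line along which they close (so a half turn about z gives the same grasp; the last joint's range is limited). The gripper opens to 92 mm and grips with 3 to 60 N. Pads are 19 mm wide; open, the fingers measure 130 mm over their backs; the gripper's body (75 mm by 190 mm) begins 47 mm behind the grasp point.
Start: joints at [0.999, 0.342, 1.524, -0, 1.275, -0.146], TCP at [216.836, 478.143, 292.241] pointing down, gripper open.
Joint ranges: [-2.53, 2.53], [-0.77, 2.02], [0.04, 2.7], [-1, 4.14], [0.28, 2.66], [-3.11, 3.11]. Speed limits (rad/s): [2.57, 2.57, 3.14, 3.14, 3.14, 3.14].

## Interface

Orientations are given as [roll, pitch, yaw] about the fixed x, y, z axes, in that order (R = Rz(yaw) Ry(pitch) Rx(roll)).
In Python, from plant import readout, viewer, order, bot gives the robot as it stands.
- The arm moves only by the shell command python3 -m creep 'ROWS'. ROWS is text: rows parted by semicolons, each of 7 numbers parted by spaces: the shift along the world's x, y, z in m, then the turn, a rotation vector about the world's x, y, z in rad, then the opening in per cent of the stroke, from 0 (shut) to 100 (fully open). A call has 1 to 8 rows; each row shifts and turns the commanded pose from where the row before left it; what a row does not reach is not made up. A row lasts 1/12 s, in which the tool goes at most 41.7 mm and 7.16 degrees, less where a joint would pass 70% of its speed; a pose out of reach is approached as far as the arm can. A call is refused whole if a number of a shift passes 0.0417 or a number of a turn 0.125, either way. A call with a gripper value outside its range is refused whole. The fingers move at their own pace and stop on an object; the grip force is fixed at half the most. Time passes only in rows, so rows that do not move let the fingers close. It gives the time, the measured TCP pose, the force, the opening and the grip force at its end, in the units of the state.
- readout.get_obs(): the state, without advancing time (a new reading comes with each control period).
- viewer.capture(name): name is "side" or "top"; returns the picture (420x560x3 uint8, red, green, blue); there is no depth.
- viewer.camera_info(name): a dict with "fx", "fy", "cx", "cy" (pixels), "D" ([k1, k2, p1, p2, k3] as OpenCV has them; the pictures are not rectified), "origin" and "rotation" of the camera in the world. Camera axes: x right, y up, looking along -z (the intrinsics and any distortion apply to the point x, -y, -z); pixel columns grow to the right and rows downward; lengths in mm; the calibration is good to about 2 mm. A picture is of the moment at which its call begins. camera_info takes no time and is no camera call.
- order.close_job(): hands the job in; it is judged then, once.
The state is a dict: "time": time; "joint_positions": joint angles; "dq": joint speeds; "tau": joint torques, N m; "tool_pos": TCP position; "tcp_rot": TCP orientation; "contact_force": force on the tool from outside, world axes, zero at the start; "moment": the same for the moment, N m; "grip_width": finger opening in mm; "finger_force": force on a finger pad.
Only numpy, scipy, OpenCV 4.12 (cv2) and the standard library are available. Lean on these libraries where they do the work, as an engineer would, in place of code of your own. Each camera call takes 0.05 s, during which the arm holds its last target. There are 200 camera calls.

## Task

Get the coffee grinder ready for filling: first slide the flat metal gate, tab outwards, fully home into the slot in the front of the grinder, and then seat the hopper squarely down on the grinder over its two pegs. Also open every bean jar that still has its stopper, rocking the stopper side to side as you lift so that the jar stays down in its stand, and put the stoppers in the wooden tray. Leave the moka pot, dosing cup, clasp jar and brush where they are.

Things in the scene. Friction and masses are not known exactly. Their poses are not given: they have to be found in the camera images.
- grinder: black burr grinder without hopper, fixed. Origin on the counter under its seat's centre; front is -x. Body 180 (x -110 to +70) x 150 x 150 mm; its top is a deck at z 150. Gate slot on the deck, under the seat plate: 63 mm wide (y), z 150 to 159, mouth at x -45 facing -x with flared guides out to x -65, stop at x +30. With the gate home, the gate's origin is at x -35, z 150 and its tab at x -90
- grinder_seat (a point): centre of the top face (z 165 mm) of the grinder's seat plate, which is 90 (x) x 150 (y) mm; axes as the grinder's. Two upright steel pegs stand on it at x 0, y +55 and -55 mm: 10 mm in diameter, 14 mm high, bevelled tops
- gate: the gate: flat aluminium slab 130 (x) x 60 (y) x 6 mm, 0.14 kg, with an upright black tab 16 (x) x 30 (y) mm at x -55, rising to 48 mm above the slab's underside. Origin: centre of the slab's underside. It enters the slot +x end first, along the grinder's +x, until it meets the stop; 55 mm of it, with the tab, stays outside. Starts flat on the counter, tab up
- gate_tab (a point): in the gate's tab, 30 mm above the slab's underside: the place to grip, with the fingers closing along the gate's y (30 mm wide)
- hopper: grinder hopper, 0.35 kg: base plate 90 (x) x 140 (y) x 10 mm with two 13 mm through holes at x 0, y +55 and -55; on it a clear funnel, up to 90 mm across at 85 mm height; over it a steel bridge handle. Origin: centre of the underside, z up; same when turned half a turn. Seated: origin at grinder_seat, y axes parallel, pegs in holes. Starts upright on the counter
- hopper_handle (a point): middle of the bridge handle's bar, 127 mm above the hopper's underside: bar 14 mm thick (x), 100 mm long (y), 16 mm high, to be gripped from above with the fingers closing along the hopper's x; free space under the bar
- stand: wooden stand 100 (x) x 270 (y) x 43 mm high, fixed, with three jars in a row along y, 90 mm apart. Origin: centre of its underside on the counter. One jar may be open already
- jar0 (a joint): how far jar 0 is lifted up out of the stand, m: 0 = down in its place; it moves only up, and falls back by itself
- jar0_mouth (a point): centre of the rim of jar 0: white ceramic, 76 mm in diameter, 0.97 kg, rim 130 mm above the counter, 54 mm wide inside, 68 mm outside; axes as the stand's
- stopper0_mid (a point): on the axis of stopper 0, 35 mm above its foot (mid-height)
- jar1 (a joint): how far jar 1 is lifted up out of the stand, m: 0 = down in its place; it moves only up, and falls back by itself
- jar1_mouth (a point): centre of the rim of jar 1: white ceramic, 76 mm in diameter, 0.97 kg, rim 130 mm above the counter, 54 mm wide inside, 68 mm outside; axes as the stand's
- stopper1_mid (a point): on the axis of stopper 1, 35 mm above its foot (mid-height)
- jar2 (a joint): how far jar 2 is lifted up out of the stand, m: 0 = down in its place; it moves only up, and falls back by itself
- jar2_mouth (a point): centre of the rim of jar 2: white ceramic, 76 mm in diameter, 0.97 kg, rim 130 mm above the counter, 54 mm wide inside, 68 mm outside; axes as the stand's
- stopper2_mid (a point): on the axis of stopper 2, 35 mm above its foot (mid-height)
- stopper0: stopper of jar 0, or None if that jar is open. 70 mm high, 0.07 kg. Origin: centre of its foot, z up to the knob. Tapered cork 28 mm long with a rubber rib; wooden shoulder disc 64 mm across at z 28 to 36, resting on the jar's rim; block knob 44 (x) x 32 (y) mm at z 36 to 70, gripped with the fingers closing along its x. Seated, its axes are the stand's. It may stand or lie in the tray
- stopper1: stopper of jar 1, like stopper 0. Each jar grips its stopper's rib at two sides, x +24 and -24 mm. Each side lets go at about 6.5 N once it has risen 8 mm, then pushes up. Both at once hold 13 N, more than the jar's weight (9.5 N), so a straight pull lifts the jar; rock it about its y axis, the top leaning to +x then -x by 0.2 rad about the shoulder's edge, lifting as you go
- stopper2: stopper of jar 2, like stopper 0 and held like stopper 1
- tray: light wooden tray 90 (x) x 260 (y) x 20 mm high, walls and floor 5 mm thick, fixed on the counter. Origin: centre of its underside. It has room for three stoppers in a row along y, 80 mm apart
- moka: aluminium moka pot, 170 mm high, a bystander: leave it alone. Origin: centre of its underside
- dosing_cup: small steel cup 58 mm in diameter, 60 mm high, a bystander. Origin: centre of its underside
- clasp_jar: small glass jar with steel clasp, 76 mm in diameter, 90 mm high, a bystander. Origin: centre of its underside
- brush: red silicone brush 160 mm long lying on the counter, a bystander. Origin near its middle

How it is judged:
By the outcome, as a careful person would: the job done as asked, in the order asked, and still so for the second after the job is handed in, with the robot touching nothing.
Of stopper0, stopper1, stopper2 only 2 to 3 are there at a start; the rules pass over those that are not, and their reading is None.
At some moment in a run one of gate, hopper may be knocked a few centimetres aside while the robot is not near it.
Once in a run the grip may slacken for a moment while it holds something.
It also fails if it takes over 210 s, if anything falls off the work surface, if the arm or the gripper's body presses on something with over 40 N, if the wrist force passes 120 N, or if a joint passes its speed limit or range.

## Working session

There is one attempt and no reset: what is moved stays moved. The work goes in short steps, Python scripts to look and compute and a shell command to move; the robot and the scene stay as the last step left them, time stands still between calls to the robot, and variables do not carry over. Pictures are saved under pics/ and viewed, at most 14 in all, crops included, and the job is handed in when it is done.

```bash
ls; mkdir -p pics
cat > h.py <<'E'
import numpy as np, cv2
from plant import readout, viewer, order, bot
def cam(n):
    c=viewer.camera_info(n); return c
def ray(n,u,v):
    c=cam(n); K=np.array([[c['fx'],0,c['cx']],[0,c['fy'],c['cy']],[0,0,1.]])
    p=cv2.undistortPoints(np.array([[[u,v]]],float),K,np.array(c['D'],float))[0,0]
    d=np.array(c['rotation'])@np.array([p[0],-p[1],-1.]); return np.array(c['origin'],float),d/np.linalg.norm(d)
def onz(n,u,v,z):
    o,d=ray(n,u,v); return o+d*(z-o[2])/d[2]
def proj(n,P):
    c=cam(n); q=np.array(c['rotation']).T@(np.array(P,float)-np.array(c['origin'])); q=np.array([q[0],-q[1],-q[2]])
    K=np.array([[c['fx'],0,c['cx']],[0,c['fy'],c['cy']],[0,0,1.]])
    return cv2.projectPoints(q.reshape(1,1,3),np.zeros(3),np.zeros(3),K,np.array(c['D'],float))[0].ravel()
def tri(a,b):
    (o1,d1),(o2,d2)=ray('top',*a),ray('side',*b)
    t=np.linalg.lstsq(np.stack([d1,-d2],1),o2-o1,rcond=None)[0]
    p,q=o1+t[0]*d1,o2+t[1]*d2; return (p+q)/2,np.linalg.norm(p-q)
def snap(n,f):
    im=viewer.capture(n); cv2.imwrite(f'pics/{f}.png',im[...,::-1]); return im
E
python3 - <<'E'
from h import *
for n in('top','side'):
    snap(n,n+'0'); print(n,cam(n))
print(readout.get_obs())
a=cv2.imread('pics/top0.png');b=cv2.imread('pics/side0.png')
E
```

```text
pics
top {'fx': 534.4300992158728, 'fy': 534.4300992158728, 'cx': 277.2316522716092, 'cy': 209.3963624616408, 'D': array([-0.18244746,  0.        ,  0.        ,  0.        ,  0.        ]), 'origin': array([ 381.64950901,  103.62311982, 1372.92450791]), 'rotation': array([ 0.19085576, -0.01004476, -1.59804115])}
side {'fx': 389.65260299107234, 'fy': 389.65260299107234, 'cx': 280.843429828815, 'cy': 209.20947603145805, 'D': array([-0.01351586,  0.        ,  0.        ,  0.        ,  0.        ]), 'origin': array([ 462.13313531, -474.9983503 ,  769.63054578]), 'rotation': array([ 0.7265222 , -0.00569178, -0.27578184])}
{'time': 0.1, 'joint_positions': array([ 9.98978072e-01,  3.42680343e-01,  1.52490166e+00, -9.91869814e-06,
        1.27538883e+00, -1.46011006e-01]), 'dq': array([-0.00113424, -0.00278701, -0.00219412,  0.00124404,  0.00012131,
       -0.00037506]), 'tau': array([ 1.96515946e-03, -4.32004809e+01, -2.44695801e+01,  7.20659690e-02,
        5.26403252e-02, -6.97419227e-05]), 'tool_pos': array([216.69855259, 477.90389571, 291.60714847]), 'tcp_rot': array([-3.14022776e+00, -1.91130293e-04,  2.71578817e+00]), 'contact_force': array([ 0.37520185, -0.04092697,  0.30480924]), 'moment': array([-0.0571684, -0.0402261, -0.013263 ]), 'finger_force': 0.0, 'grip_width': 91.90139168351608}
```

```bash
python3 - <<'E'
s=open('h.py').read()
s=s.replace("c=viewer.camera_info(n); return c","c=dict(viewer.camera_info(n)); c['rotation']=Rotation.from_euler('xyz',c['rotation']).as_matrix(); return c").replace("import numpy as np, cv2","import numpy as np, cv2\nfrom scipy.spatial.transform import Rotation")
open('h.py','w').write(s)
E
python3 - <<'E'
from h import *
p=readout.get_obs()['tool_pos']; print(proj('top',p),proj('side',p))
E
```

```text
[ 88.67392549 395.8854809 ] [70.9295751  74.52307579]
```

View pics/top0.png

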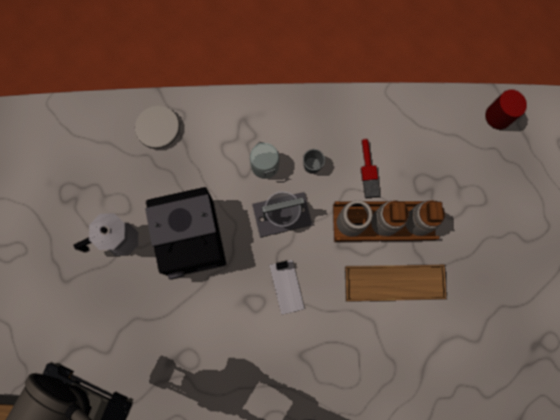

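View pics/side0.png

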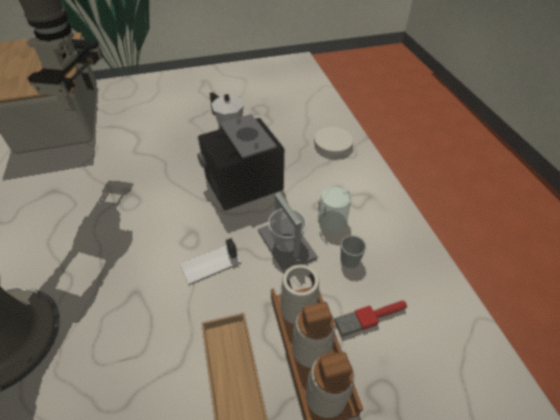

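Top view: grinder at (185,230), hopper (283,212), gate (287,287) with its tab at (282,265), stand (388,222) with the left jar open and stoppers at (397,212) and (432,212), tray (395,283). I'll zoom in for the measurements.

Run:
```python
import cv2,numpy as np
a=cv2.imread('pics/top0.png')
f=lambda i,g:(255*(i/255.)**g).astype('uint8')
c=cv2.resize(f(a[180:320,140:320],.6),None,fx=4.4,fy=4.2,interpolation=cv2.INTER_CUBIC)
c=cv2.resize(f(a[180:320,140:320],.6),(720,560),interpolation=cv2.INTER_CUBIC)
cv2.imwrite('pics/ta.png',c)   # x4
c=cv2.resize(f(a[190:310,325:455],.6),(650,600),interpolation=cv2.INTER_CUBIC)
cv2.imwrite('pics/tb.png',c)   # x5
```

```text
(no output)
```

View pics/ta.png

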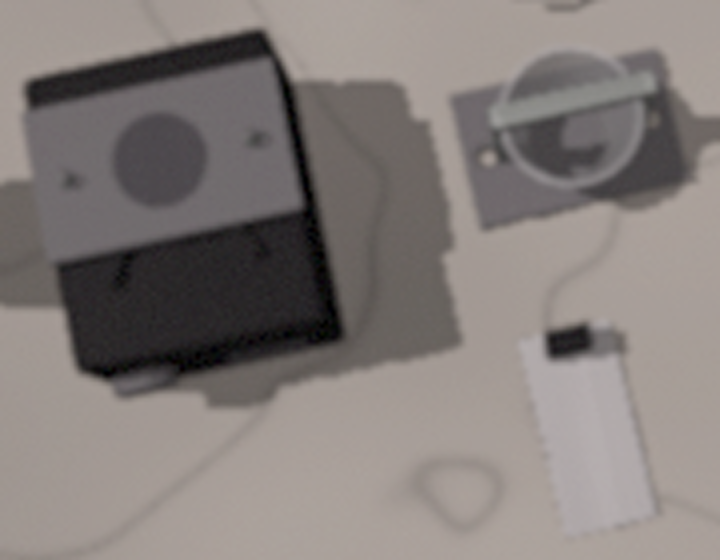

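View pics/tb.png

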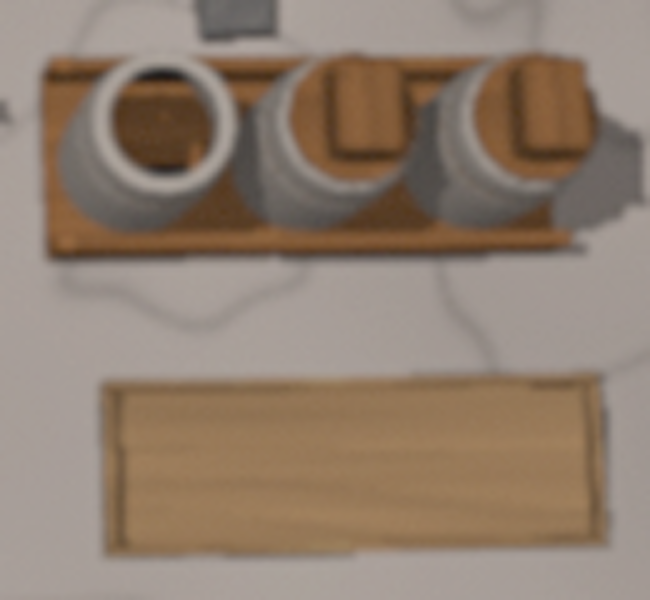

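Grinder plate corners (crop x4): (25,112), (275,58), (303,210), (58,262). The gate's tab is on its +x-world end, so it needs a half turn. The jars are clear, with jar 2 at the left open. Next I'll measure with masks.

```bash
cat > meas.py <<'E'
from h import *
def region(im,seed,tol):
    m=np.zeros((im.shape[0]+2,im.shape[1]+2),np.uint8)
    cv2.floodFill(im.copy(),m,seed,0,(tol,)*3,(tol,)*3,4|cv2.FLOODFILL_FIXED_RANGE|cv2.FLOODFILL_MASK_ONLY|(255<<8))
    m=m[1:-1,1:-1]; m=cv2.morphologyEx(m,cv2.MORPH_CLOSE,np.ones((5,5)))
    c=max(cv2.findContours(m,cv2.RETR_EXTERNAL,cv2.CHAIN_APPROX_NONE)[0],key=cv2.contourArea)
    return c.reshape(-1,2)
def rect(im,seed,tol,z,s=4,cam_='top',roi=None):
    x0,y0,x1,y1=roi
    big=cv2.resize(im[y0:y1,x0:x1],None,fx=s,fy=s,interpolation=cv2.INTER_CUBIC)
    c=region(big,(int((seed[0]-x0)*s),int((seed[1]-y0)*s)),tol)
    w=np.array([onz(cam_,(u+.5)/s-.5+x0,(v+.5)/s-.5+y0,z)[:2] for u,v in c],np.float32)
    (cx,cy),(a,b),ang=cv2.minAreaRect(w)
    return np.round([cx,cy,a,b,ang],1)
E
python3 - <<'E'
from meas import *
im=cv2.GaussianBlur(cv2.imread('pics/top0.png'),(3,3),0)
for t in(14,20,26):
    print(t,'plate',rect(im,(200,222),t,165,roi=(140,180,230,280)),'gate',rect(im,(288,290),t+6,6,roi=(262,255,312,318)),
     'hop',rect(im,(265,230),t,10,roi=(250,190,315,240)),'tray',rect(im,(395,275),t+10,20,roi=(338,255,455,305)))
up=lambda u,v,x0,y0,s:((u+.5)/s-.5+x0,(v+.5)/s-.5+y0)
r=lambda p:np.round(p[:2],1)
print('plate corners',[r(onz('top',*up(*q,140,180,4),165)) for q in[(25,112),(275,58),(303,210),(58,262)]])
print('pegs',[r(onz('top',*up(*q,140,180,4),179)) for q in[(70,178),(258,135)]])
print('gate c',[r(onz('top',*up(*q,140,180,4),6)) for q in[(520,340),(622,325),(660,512),(567,535)]])
print('tab',r(onz('top',*up(569,341,140,180,4),48)))
print('bar ends',[r(onz('top',*up(*q,140,180,4),135)) for q in[(492,113),(656,80)]])
print('hop c',[r(onz('top',*up(*q,140,180,4),10)) for q in[(450,95),(660,50),(688,185),(483,228)]])
print('holes',[r(onz('top',*up(*q,140,180,4),10)) for q in[(488,156),(655,117)]])
print('stand',[r(onz('top',*up(*q,325,190,5),43)) for q in[(45,60),(50,252)]])
print('jar',r(onz('top',*up(165,124,325,190,5),130)))
print('knobs',[r(onz('top',*up(*q,325,190,5),172)) for q in[(367,106),(557,106)]])
print('disc bottoms',[r(onz('top',*up(*q,325,190,5),138)) for q in[(350,185),(532,185)]])
print('tray',[r(onz('top',*up(*q,325,190,5),20)) for q in[(103,383),(598,376),(604,545),(106,552)]])
E
```

```text
Traceback (most recent call last):
  File "meas.py", line 12, in rect
    w=np.array([onz(cam_,(u+.5)/s-.5+x0,(v+.5)/s-.5+y0,z)[:2] for u,v in c],np.float32)
                ~~~^^^^^^^^^^^^^^^^^^^^^^^^^^^^^^^^^^^^^^
  File "h.py", line 11, in onz
    o,d=ray(n,u,v); return o+d*(z-o[2])/d[2]
        ~~~^^^^^^^
  File "h.py", line 7, in ray
    c=cam(n); K=np.array([[c['fx'],0,c['cx']],[0,c['fy'],c['cy']],[0,0,1.]])
  File "h.py", line 5, in cam
    c=dict(viewer.camera_info(n)); c['rotation']=Rotation.from_euler('xyz',c['rotation']).as_matrix(); return c
           ~~~~~~~~~~~~~~~~~~^^^
ValueError: time passes only in moves, steps and waits
```

```bash
sed -i 's/^def cam(n):/from functools import lru_cache\n@lru_cache(None)\ndef cam(n):/' h.py
cat > m1.py <<'E'
from meas import *
im=cv2.GaussianBlur(cv2.imread('pics/top0.png'),(3,3),0)
for t in(14,20,26):
    print(t,'plate',rect(im,(200,222),t,165,roi=(140,180,230,280)),'gate',rect(im,(288,290),t+6,6,roi=(262,255,312,318)),
     'hop',rect(im,(265,230),t,10,roi=(250,190,315,240)),'tray',rect(im,(395,275),t+10,20,roi=(338,255,455,305)))
up=lambda u,v,x0,y0,s:((u+.5)/s-.5+x0,(v+.5)/s-.5+y0)
r=lambda p:np.round(p[:2],1)
print('plate corners',[r(onz('top',*up(*q,140,180,4),165)) for q in[(25,112),(275,58),(303,210),(58,262)]])
print('pegs',[r(onz('top',*up(*q,140,180,4),179)) for q in[(70,178),(258,135)]])
print('gate c',[r(onz('top',*up(*q,140,180,4),6)) for q in[(520,340),(622,325),(660,512),(567,535)]])
print('tab',r(onz('top',*up(569,341,140,180,4),48)))
print('bar ends',[r(onz('top',*up(*q,140,180,4),135)) for q in[(492,113),(656,80)]])
print('hop c',[r(onz('top',*up(*q,140,180,4),10)) for q in[(450,95),(660,50),(688,185),(483,228)]])
print('holes',[r(onz('top',*up(*q,140,180,4),10)) for q in[(488,156),(655,117)]])
print('stand',[r(onz('top',*up(*q,325,190,5),43)) for q in[(45,60),(50,252)]])
print('jar',r(onz('top',*up(165,124,325,190,5),130)))
print('knobs',[r(onz('top',*up(*q,325,190,5),172)) for q in[(367,106),(557,106)]])
print('disc bottoms',[r(onz('top',*up(*q,325,190,5),138)) for q in[(350,185),(532,185)]])
print('tray',[r(onz('top',*up(*q,325,190,5),20)) for q in[(103,383),(598,376),(604,545),(106,552)]])
E
python3 m1.py
```

```text
14 plate [566.  300.1 208.4 215.   89.3] gate [443.3  66.2 131.2  62.5  10.2] hop [628.3  61.6  98.4 153.8  11.8] tray [ 445.5 -215.5  264.7   90.7   89.1]
20 plate [566.2 300.1 208.5 215.6  89.3] gate [436.   65.  126.3 138.4  88.4] hop [628.2  62.  100.  154.8  11.8] tray [ 445.8 -215.5  266.1   92.5   89.1]
26 plate [566.5 300.1 208.5 216.1  89.3] gate [446.6  64.8 126.1 160.2  88.7] hop [634.4  65.1 109.2 159.2   6.6] tray [ 446.1 -215.6  267.4   94.4   89.1]
plate corners [array([626.5, 390.2]), array([654.7, 243.8]), array([565.3, 228. ]), array([538.4, 369.5])]
pegs [array([584.7, 360. ]), array([606.9, 252. ])]
gate c [array([501.9, 106.1]), array([509.8,  40.5]), array([390.2,  20.2]), array([377.4,  79.5])]
tab [496.8  75.6]
bar ends [array([624.9, 119. ]), array([642.4,  21.5])]
hop c [array([662.1, 147.7]), array([688.7,   9.8]), array([598.9,  -5. ]), array([574.3, 128.1])]
holes [array([621.2, 123.8]), array([644.2,  14.8])]
stand [array([654.8, -61. ]), array([556.1, -58.9])]
jar [ 604.4 -106.1]
knobs [array([ 602.9, -194.2]), array([ 600.6, -285.1])]
disc bottoms [array([ 571.4, -191.7]), array([ 568.8, -280.5])]
tray [array([491.2, -85.8]), array([ 485.7, -345.1]), array([ 398.6, -342.2]), array([405.7, -83.5])]
```

```bash
python3 -m creep '.0175 -.0251 0 0 0 .0378 100;.0175 -.0251 0 0 0 .0378 100;.0175 -.0251 0 0 0 .0378 100;.0175 -.0251 0 0 0 .0378 100;.0175 -.0251 0 0 0 .0378 100;.0175 -.0251 0 0 0 .0378 100;.0175 -.0251 0 0 0 .0378 100;.0175 -.0251 0 0 0 .0378 100' && python3 -m creep '.0175 -.0251 -.0125 0 0 .0378 100;.0175 -.0251 -.0125 0 0 .0378 100;.0175 -.0251 -.0125 0 0 .0378 100;.0175 -.0251 -.0125 0 0 .0378 100;.0175 -.0251 -.0125 0 0 .0378 100;.0175 -.0251 -.0125 0 0 .0378 100;.0175 -.0251 -.0125 0 0 .0378 100;.0175 -.0251 -.0125 0 0 .0378 100' && python3 -m creep '0 0 0 0 0 0 100;0 0 0 0 0 0 100;0 0 0 0 0 0 100'
python3 - <<'E'
from h import *
snap('top','t1'); snap('side','s1')
a=cv2.imread('pics/t1.png')[180:320,200:340];b=cv2.imread('pics/s1.png')[150:350,130:330]
f=lambda i:(255*(i/255.)**.6).astype('uint8')
cv2.imwrite('pics/m1.png',np.hstack([cv2.resize(f(a),(400,400)),cv2.resize(f(b),(400,400))]))
E
```

```text
time: 0.77
tool_pos: [357.3, 275.9, 292.0]
tcp_rot: [-3.141, -0.0, 3.02]
contact_force: [0.7, 0.0, -0.0]
grip_width: 91.9
finger_force: 0.0
time: 1.43
tool_pos: [497.3, 75.1, 191.4]
tcp_rot: [3.141, -0.001, -2.961]
contact_force: [1.7, 0.3, 0.3]
grip_width: 91.9
finger_force: 0.0
time: 1.68
tool_pos: [496.4, 76.8, 192.1]
tcp_rot: [3.141, -0.001, -2.964]
contact_force: [-1.0, 0.3, -0.4]
grip_width: 92.0
finger_force: 0.0
```

View pics/m1.png

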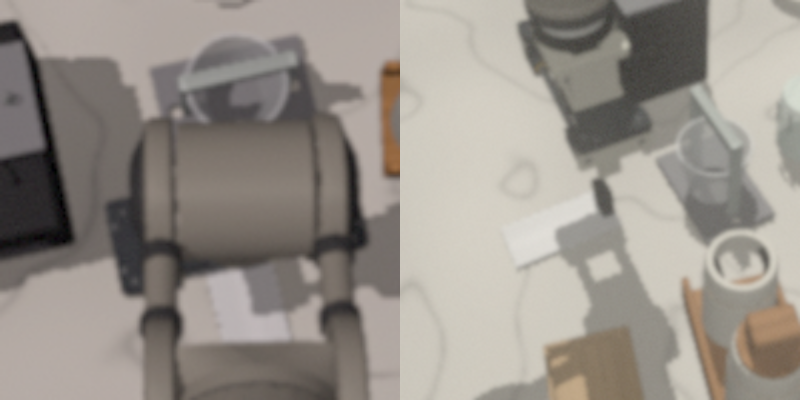

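The gripper is above the tab, the gate hasn't moved, and the hopper is clear. Descending and gripping.

```bash
python3 -m creep '0 0 -.0144 0 0 0 100;0 0 -.0144 0 0 0 100;0 0 -.0144 0 0 0 100;0 0 -.0144 0 0 0 100;0 0 -.0144 0 0 0 100;0 0 -.0144 0 0 0 100;0 0 -.0144 0 0 0 100;0 0 -.0144 0 0 0 100' && python3 -m creep '0 0 0 0 0 0 100;0 0 0 0 0 0 50;0 0 0 0 0 0 0;0 0 0 0 0 0 0;0 0 0 0 0 0 0;0 0 0 0 0 0 0;0 0 0 0 0 0 0;0 0 0 0 0 0 0' && python3 -m creep '0 0 .005 0 0 0 0;0 0 .015 0 0 0 0;0 0 .02 0 0 0 0;0 0 .02 0 0 0 0;0 0 .02 0 0 0 0;0 0 .02 0 0 0 0;0 0 0 0 0 0 0;0 0 0 0 0 0 0'
```

```text
time: 2.45
tool_pos: [496.7, 77.7, 77.1]
tcp_rot: [-3.142, 0.001, -2.961]
contact_force: [0.3, -0.7, 0.5]
grip_width: 91.4
finger_force: 0.0
time: 3.12
tool_pos: [496.9, 76.5, 77.3]
tcp_rot: [3.142, 0.0, -2.963]
contact_force: [-0.1, 0.2, 0.5]
grip_width: 49.9
finger_force: 0.0
time: 3.78
tool_pos: [497.3, 76.5, 178.2]
tcp_rot: [-3.141, 0.003, -2.963]
contact_force: [-0.3, 0.3, -0.6]
grip_width: 0.7
finger_force: 0.0
```

Closing is slower than I allowed, so the lift started before the fingers met. I'll look to see whether the gate moved, then retry.

Run:
```python
from meas import *
im=snap('side','s2')
a=cv2.imread('pics/side0.png').astype(int);b=cv2.imread('pics/s2.png').astype(int)
# dark tab mask in side view
for n,i in(('0',a),('2',b)):
    m=(i[232:266,222:242].max(2)<60); ys,xs=np.nonzero(m); print(n,m.sum(),xs.mean()+222,ys.mean()+232,ys.min()+232,ys.max()+232)
```

```text
0 95 231.2736842105263 248.6 240 256
2 100 231.11 247.62 239 256
```

```bash
python3 -m creep '0 0 0 0 0 0 70;0 0 0 0 0 0 70;0 0 0 0 0 0 70;0 0 0 0 0 0 70;0 0 0 0 0 0 70;0 0 0 0 0 0 70;0 0 0 0 0 0 70;0 0 0 0 0 0 70' && python3 -m creep '0 0 -.0126 0 0 0 70;0 0 -.0126 0 0 0 70;0 0 -.0126 0 0 0 70;0 0 -.0126 0 0 0 70;0 0 -.0126 0 0 0 70;0 0 -.0126 0 0 0 70;0 0 -.0126 0 0 0 70;0 0 -.0126 0 0 0 70' && python3 -m creep '0 0 0 0 0 0 0;0 0 0 0 0 0 0;0 0 0 0 0 0 0;0 0 0 0 0 0 0;0 0 0 0 0 0 0;0 0 0 0 0 0 0;0 0 0 0 0 0 0;0 0 0 0 0 0 0'; python3 -m creep '0 0 0 0 0 0 0;0 0 0 0 0 0 0;0 0 0 0 0 0 0;0 0 0 0 0 0 0'
```

```text
time: 4.5
tool_pos: [496.8, 76.5, 177.0]
tcp_rot: [3.142, -0.0, -2.963]
contact_force: [0.7, -0.6, 0.0]
grip_width: 48.7
finger_force: 0.0
time: 5.17
tool_pos: [496.9, 76.5, 75.7]
tcp_rot: [3.142, 0.0, -2.963]
contact_force: [0.5, 0.7, -0.1]
grip_width: 64.5
finger_force: 0.0
time: 5.83
tool_pos: [497.2, 76.6, 76.9]
tcp_rot: [-3.141, 0.001, -2.963]
contact_force: [-1.5, -0.8, 5.4]
grip_width: 30.2
finger_force: 29.7
time: 6.17
tool_pos: [497.2, 76.6, 76.9]
tcp_rot: [-3.141, 0.001, -2.963]
contact_force: [-0.6, -0.4, 6.1]
grip_width: 30.1
finger_force: 29.7
```

Gripped (30.1 mm). Lifting, then making the half turn on the way to the front of the slot.

```bash
python3 -m creep '0 0 .01 0 0 0 0;0 0 .02 0 0 0 0;0 0 .03 0 0 0 0;0 0 .03 0 0 0 0;0 0 .03 0 0 0 0;0 0 .03 0 0 0 0;0 0 .03 0 0 0 0;0 0 .02 0 0 0 0' && python3 -m creep '-.003 .006 0 0 0 -.0975 0;-.003 .006 0 0 0 -.0975 0;-.003 .006 0 0 0 -.0975 0;-.003 .006 0 0 0 -.0975 0;-.003 .006 0 0 0 -.0975 0;-.003 .006 0 0 0 -.0975 0;-.003 .006 0 0 0 -.0975 0;-.003 .006 0 0 0 -.0975 0' && python3 -m creep '-.003 .006 0 0 0 -.0975 0;-.003 .006 0 0 0 -.0975 0;-.003 .006 0 0 0 -.0975 0;-.003 .006 0 0 0 -.0975 0;-.003 .006 0 0 0 -.0975 0;-.003 .006 0 0 0 -.0975 0;-.003 .006 0 0 0 -.0975 0;-.003 .006 0 0 0 -.0975 0' && python3 -m creep '-.003 .006 0 0 0 -.0975 0;-.003 .006 0 0 0 -.0975 0;-.003 .006 0 0 0 -.0975 0;-.003 .006 0 0 0 -.0975 0;-.003 .006 0 0 0 -.0975 0;-.003 .006 0 0 0 -.0975 0;-.003 .006 0 0 0 -.0975 0;-.003 .006 0 0 0 -.0975 0' && python3 -m creep '-.003 .006 0 0 0 -.0975 0;-.003 .006 0 0 0 -.0975 0;-.003 .006 0 0 0 -.0975 0;-.003 .006 0 0 0 -.0975 0;-.003 .006 0 0 0 -.0975 0;-.003 .006 0 0 0 -.0975 0;-.003 .006 0 0 0 -.0975 0;-.003 .006 0 0 0 -.0975 0' && python3 -m creep '0 0 0 0 0 0 0;0 0 0 0 0 0 0;0 0 0 0 0 0 0'
python3 - <<'E'
from h import *
snap('top','t3'); snap('side','s3')
a=cv2.imread('pics/t3.png')[180:320,120:260];b=cv2.imread('pics/s3.png')[80:280,110:310]
f=lambda i:(255*(i/255.)**.6).astype('uint8')
cv2.imwrite('pics/m3.png',np.hstack([cv2.resize(f(a),(400,400)),cv2.resize(f(b),(400,400))]))
E
```

```text
time: 6.83
tool_pos: [497.0, 76.6, 279.7]
tcp_rot: [-3.141, 0.003, -2.962]
contact_force: [0.1, 0.3, -1.2]
grip_width: 30.0
finger_force: 29.7
time: 7.5
tool_pos: [472.2, 124.8, 276.5]
tcp_rot: [-3.141, -0.0, 2.536]
contact_force: [-0.6, 0.1, -2.5]
grip_width: 30.1
finger_force: 29.7
time: 8.17
tool_pos: [448.2, 172.7, 276.5]
tcp_rot: [-3.141, 0.0, 1.756]
contact_force: [-0.8, 0.4, -1.6]
grip_width: 30.2
finger_force: 29.7
time: 8.83
tool_pos: [424.2, 220.7, 276.5]
tcp_rot: [-3.141, 0.001, 0.976]
contact_force: [-1.0, 0.1, -1.8]
grip_width: 30.2
finger_force: 29.7
time: 9.5
tool_pos: [400.2, 268.6, 276.5]
tcp_rot: [3.141, 0.001, 0.196]
contact_force: [0.2, -0.2, -1.6]
grip_width: 29.9
finger_force: 29.7
time: 9.75
tool_pos: [400.8, 268.3, 276.4]
tcp_rot: [3.141, 0.0, 0.204]
contact_force: [1.1, -0.2, -2.3]
grip_width: 29.7
finger_force: 29.7
```

View pics/m3.png

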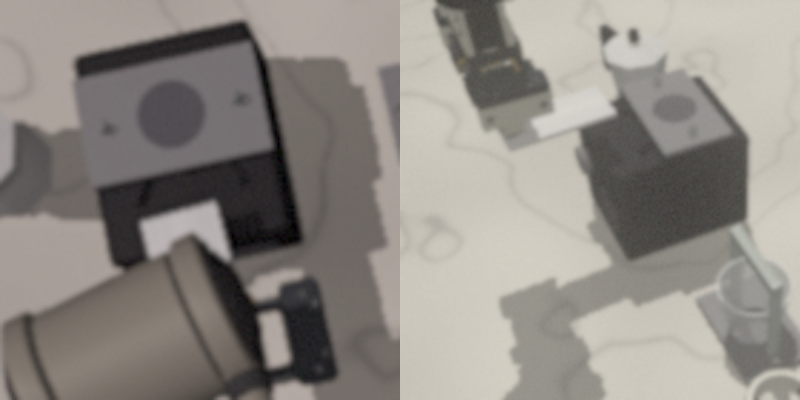

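Gate held level, tab outward; its front edge corners are at crop (138,218) and (220,202). The flared guides show at (145,190) and (242,172). I'll compare their centrelines.

Run:
```python
from meas import *
a=cv2.imread('pics/t3.png'); s=8
x0,y0=150,240
big=cv2.resize(a[y0:275,x0:210],None,fx=s,fy=s,interpolation=cv2.INTER_CUBIC)
m=(big.min(2)>85).astype(np.uint8)
c=max(cv2.findContours(m,cv2.RETR_EXTERNAL,cv2.CHAIN_APPROX_NONE)[0],key=cv2.contourArea).reshape(-1,2)
w=np.array([onz('top',(u+.5)/s-.5+x0,(v+.5)/s-.5+y0,205)[:2] for u,v in c])
C=np.array([596,307.]);y=.2;R=np.array([[np.cos(y),np.sin(y)],[-np.sin(y),np.cos(y)]])
g=(w-C)@R.T
print('gate in grinder frame x max',g[:,0].max())
for lo in range(-100,-66,6):
    k=(g[:,0]>lo)&(g[:,0]<lo+6)
    if k.any(): print(lo,g[k,1].min().round(1),g[k,1].max().round(1))
fx=g[(g[:,1]>-20)&(g[:,1]<20)]; fx=fx[fx[:,0]>g[:,0].max()-12]; print('front edge slope',np.polyfit(fx[:,1],fx[:,0],1))
# expected from TCP
o=readout.get_obs(); t=(o['tool_pos'][:2]-C)@R.T; print('tcp in grinder',t,o['tcp_rot'])
up=lambda u,v:((u+.5)/4-.5+140,(v+.5)/4-.5+180)
for q in[(130,255),(115,285),(250,232),(267,257)]: print('guide',R@(onz('top',*up(*q),158)[:2]-C))
for q in[(25,112),(275,58),(303,210),(58,262)]: print('plate',R@(onz('top',*up(*q),165)[:2]-C))
q=(160,160);print('disc',R@(onz('top',*up(*q),165)[:2]-C))
```

```text
gate in grinder frame x max -81.44872983884028
-100 -22.9 37.9
-94 -22.4 38.4
-88 -22.4 38.1
-82 -19.5 -10.7
front edge slope [-4.01638399e-02 -8.25169169e+01]
tcp in grinder [-198.90677036    0.73829287] [3.14136023e+00 1.07694921e-04 2.02070793e-01]
guide [-48.07136472  32.15326747]
guide [-63.19478998  44.02738368]
guide [-50.33575697 -38.36903568]
guide [-66.67414404 -45.00181277]
plate [46.46193413 75.48399048]
plate [ 45.00055928 -73.59821872]
plate [-45.79980235 -71.31573603]
plate [-44.04385114  72.65448075]
disc [1.02844427 3.44589729]
```

```bash
python3 -m creep '0 0 -.008 0 0 0 0;0 0 -.01 0 0 0 0;0 0 -.01 0 0 0 0;0 0 -.01 0 0 0 0;0 0 -.0095 0 0 0 0;0 0 0 0 0 0 0;0 0 0 0 0 0 0;0 0 0 0 0 0 0'
cat > gm.py <<'E'
from meas import *
import sys
n=sys.argv[1]; snap('top',n); snap('side',n+'s')
a=cv2.imread(f'pics/{n}.png'); s=8
C=np.array([596,307.]);y=.2;R=np.array([[np.cos(y),np.sin(y)],[-np.sin(y),np.cos(y)]])
x0,y0=140,185
big=cv2.GaussianBlur(cv2.resize(a[y0:280,x0:235],None,fx=s,fy=s,interpolation=cv2.INTER_CUBIC),(9,9),0)
g=big.min(2)
W=lambda u,v,z:R@(onz('top',(u+.5)/s-.5+x0,(v+.5)/s-.5+y0,z)[:2]-C)
# gate: scan lines of constant grinder x at gate top height; edges at half contrast
def scan(P,Q,z,th,n=400):
    out=[]
    for t in np.linspace(0,1,n):
        p=np.array(P)*(1-t)+np.array(Q)*t
        w=C+R.T@p; u,v=proj('top',[*w,z]); out.append(g[int(round((v-y0+.5)*s-.5)),int(round((u-x0+.5)*s-.5))])
    out=np.array(out,float); t=np.linspace(0,1,n)
    d=np.gradient(cv2.GaussianBlur(out[None],(1,1),0)[0]); return out,t,d
zt=readout.get_obs()['tool_pos'][2]-76.9+6
for x in(-84,-88,-92,-96,-100):
    o,t,d=scan((x,-60),(x,60),zt,0); k=np.nonzero(o>85)[0]
    print('gate x',x,'y',(t[k[[0,-1]]]*120-60).round(1) if len(k) else None)
for yy in(-15,0,15,25):
    o,t,d=scan((-110,yy),(-60,yy),zt,0); k=np.nonzero(o>85)[0]; print('front at y',yy,(t[k[-1]]*50-110).round(1) if len(k) else None)
for x in(-38,-30,-22,28,35):
    o,t,d=scan((x,-95),(x,95),165,0); k=np.nonzero(o>58)[0]; print('plate x',x,'y',(t[[np.argmax(d[:180]),220+np.argmin(d[220:])]]*190-95).round(1))
for yy in(-60,-40,40,60):
    o,t,d=scan((-75,yy),(75,yy),165,0); print('plate y',yy,'x',(t[[np.argmax(d[:150]),250+np.argmin(d[250:])]]*150-75).round(1))
print(readout.get_obs()['tool_pos'],readout.get_obs()['tcp_rot'],R@(readout.get_obs()['tool_pos'][:2]-C))
E
python3 gm.py t4
```

```text
time: 10.52
tool_pos: [400.9, 268.5, 228.9]
tcp_rot: [3.141, 0.0, 0.201]
contact_force: [0.9, 0.1, -0.9]
grip_width: 30.1
finger_force: 29.7
gate x -84 y [-20.9  35.6]
gate x -88 y [-22.1  38. ]
gate x -92 y [-22.4  37.7]
gate x -96 y [-22.4  37.7]
gate x -100 y [-22.7  37.7]
front at y -15 -81.6
front at y 0 -82.3
front at y 15 -83.1
front at y 25 -83.4
plate x -38 y [-71.7  80.2]
plate x -30 y [-72.1  79.8]
plate x -22 y [-72.6  80.2]
plate x 28 y [-72.6  94. ]
plate x 35 y [-72.6  92.6]
plate y -60 x [-45.3  71.6]
plate y -40 x [-44.9  46.1]
plate y 40 x [-43.4  46.8]
plate y 60 x [-44.5  46.8]
[400.94993169 268.57463662 229.12919235] [-3.14155710e+00 -5.24827983e-04  2.00685265e-01] [-198.79599419    1.09105216]
```

Run:
```python
from meas import *
a=cv2.imread('pics/t4.png');f=lambda i:(255*(i/255.)**.55).astype('uint8')
cv2.imwrite('pics/m4.png',cv2.resize(f(a[185:275,140:240]),(660,594),interpolation=cv2.INTER_CUBIC))
```

```text
(no output)
```

View pics/m4.png

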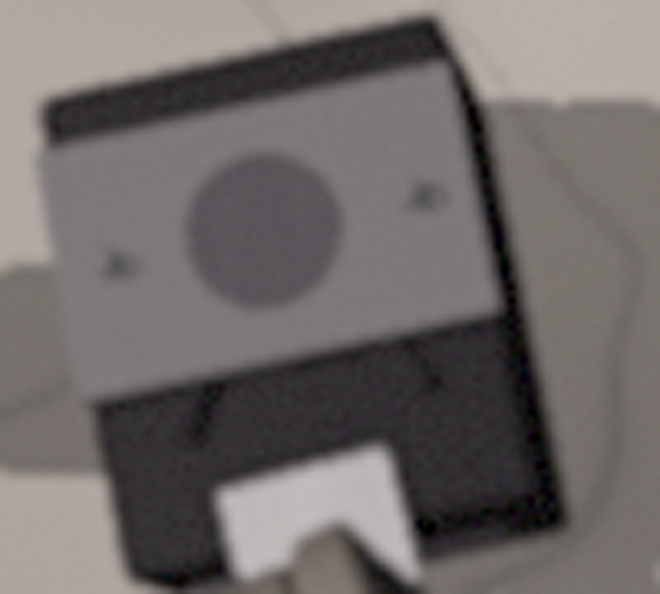

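Run:
```python
from h import *
C=np.array([596,307.]);y=.2;R=np.array([[np.cos(y),np.sin(y)],[-np.sin(y),np.cos(y)]])
W=lambda q,z:(R@(onz('top',(q[0]+.5)/6.6-.5+140,(q[1]+.5)/6.6-.5+185,z)[:2]-C)).round(1)
for q in[(43,103),(437,18),(97,405),(132,577)]: print('body',W(q,150))
for q in[(40,147),(450,60),(507,310),(93,403)]: print('plate',W(q,165))
print('disc',W((263.5,231),165),'pegmarks',W((118,265),172),W((428,196),172))
for q in[(215,385),(197,442),(420,350),(437,387)]: print('guide',W(q,155))
for q in[(215,490),(388,445),(238,577),(418,580)]: print('gate',W(q,158))
```

```text
body [67.7 74.7]
body [ 66.2 -69.9]
body [-43.4  75.5]
body [-105.5   74.9]
plate [48.4 75.7]
plate [ 46.4 -72.4]
plate [-45.  -73.9]
plate [-45.   73.9]
disc [1.2 3.7] pegmarks [-0.7 55. ] [ -1.  -55.7]
guide [-46.5  32.3]
guide [-64.8  42.4]
guide [-50.4 -40.5]
guide [-64.4 -43.7]
gate [-83.1  39. ]
gate [-81.  -23.2]
gate [-114.4   37.1]
gate [-129.1  -23.8]
```

```bash
python3 -m creep '.0003 -.0016 -.0008 0 0 -.0225 0;0 0 0 0 0 -.0225 0;.0049 .001 0 0 0 0 0;.0049 .001 0 0 0 0 0;.0049 .001 0 0 0 0 0;0 0 0 0 0 0 0;0 0 0 0 0 0 0;0 0 0 0 0 0 0' && python3 gm.py t5 | grep -v plate && python3 -m creep '.004 .0008 0 0 0 0 0;.004 .0008 0 0 0 0 0;.004 .0008 0 0 0 0 0;0 0 0 0 0 0 0;0 0 0 0 0 0 0' && python3 -m creep '.004 .0008 0 0 0 0 0;.004 .0008 0 0 0 0 0;0 0 0 0 0 0 0;0 0 0 0 0 0 0'
```

```text
time: 11.28
tool_pos: [415.8, 269.9, 227.8]
tcp_rot: [3.141, 0.001, 0.156]
contact_force: [0.6, -0.5, -1.3]
grip_width: 29.9
finger_force: 29.7
gate x -84 y [-28.1  31.1]
gate x -88 y [-28.7  31.4]
gate x -92 y [-28.7  31.1]
gate x -96 y [-28.7 -14.6]
gate x -100 y [-29.3 -17.3]
front at y -15 -67.5
front at y 0 -68.0
front at y 15 -67.5
front at y 25 -67.6
[415.66379775 269.90462308 227.88299416] [3.14142283e+00 3.02423582e-04 1.55688989e-01] [-184.11119831   -0.52866649]
time: 11.8
tool_pos: [428.1, 272.4, 227.8]
tcp_rot: [3.141, 0.0, 0.155]
contact_force: [-1.3, 0.6, -1.7]
grip_width: 30.0
finger_force: 29.7
time: 12.13
tool_pos: [436.0, 274.1, 227.9]
tcp_rot: [-3.141, -0.0, 0.156]
contact_force: [-0.3, 1.1, -1.1]
grip_width: 30.3
finger_force: 29.8
```

```bash
python3 -m creep '.003 .0006 0 0 0 0 0;.003 .0006 0 0 0 0 0;0 0 0 0 0 0 0;0 0 0 0 0 0 0' && python3 -m creep '.003 .0006 0 0 0 0 0;.003 .0006 0 0 0 0 0;0 0 0 0 0 0 0;0 0 0 0 0 0 0'&& python3 -m creep '.003 .0006 0 0 0 0 0;.003 .0006 0 0 0 0 0;0 0 0 0 0 0 0;0 0 0 0 0 0 0'
```

```text
time: 12.47
tool_pos: [441.0, 275.7, 227.7]
tcp_rot: [-3.141, 0.002, 0.156]
contact_force: [-3.7, 3.1, -0.9]
grip_width: 30.2
finger_force: 30.0
time: 12.8
tool_pos: [448.1, 276.9, 228.0]
tcp_rot: [-3.141, -0.001, 0.156]
contact_force: [-0.3, 4.6, -2.4]
grip_width: 30.5
finger_force: 30.2
time: 13.13
tool_pos: [453.9, 278.0, 227.9]
tcp_rot: [-3.141, -0.0, 0.156]
contact_force: [-0.7, 4.8, -3.0]
grip_width: 30.5
finger_force: 30.3
```

The gate is in the slot, with a small +y push. I'll ease it 1 mm that way and continue.

```bash
python3 -m creep '-.0002 .001 0 0 0 0 0;0 0 0 0 0 0 0;.003 .0006 0 0 0 0 0;.003 .0006 0 0 0 0 0;.003 .0006 0 0 0 0 0;.003 .0006 0 0 0 0 0;0 0 0 0 0 0 0;0 0 0 0 0 0 0' && python3 -m creep '.004 .0008 0 0 0 0 0;.004 .0008 0 0 0 0 0;.004 .0008 0 0 0 0 0;0 0 0 0 0 0 0;0 0 0 0 0 0 0'; python3 -c "
from plant import readout;o=readout.get_obs();print(o['contact_force'],o['moment'])"
```

```text
time: 13.8
tool_pos: [466.0, 281.1, 227.9]
tcp_rot: [-3.141, -0.001, 0.156]
contact_force: [0.7, 4.5, -2.1]
grip_width: 30.1
finger_force: 30.1
time: 14.22
tool_pos: [478.0, 283.7, 227.9]
tcp_rot: [-3.141, -0.001, 0.156]
contact_force: [0.7, 6.5, -2.6]
grip_width: 29.8
finger_force: 30.1
[ 0.68169204  6.47859376 -2.59207967] [0.9705002  0.27744056 0.42237073]
```

```bash
python3 -m creep '-.0003 .0015 0 0 0 .01 0;0 0 0 0 0 0 0;.003 .0006 0 0 0 0 0;.003 .0006 0 0 0 0 0;.003 .0006 0 0 0 0 0;.003 .0006 0 0 0 0 0;0 0 0 0 0 0 0;0 0 0 0 0 0 0'; python3 -c "
from plant import readout;o=readout.get_obs();print(o['contact_force'],o['moment'])"
```

```text
time: 14.88
tool_pos: [489.6, 287.1, 227.8]
tcp_rot: [3.141, 0.0, 0.165]
contact_force: [-0.7, -0.2, -1.8]
grip_width: 30.2
finger_force: 29.7
[-0.7343088  -0.19518848 -1.82269901] [-0.08248481  0.23697106  0.00328868]
```

```bash
python3 -m creep '.004 .0008 0 0 0 0 0;.004 .0008 0 0 0 0 0;.004 .0008 0 0 0 0 0;0 0 0 0 0 0 0;0 0 0 0 0 0 0' && python3 -m creep '.002 .0004 0 0 0 0 0;.002 .0004 0 0 0 0 0;0 0 0 0 0 0 0;0 0 0 0 0 0 0'&& python3 -m creep '.002 .0004 0 0 0 0 0;0 0 0 0 0 0 0;0 0 0 0 0 0 0'
```

```text
time: 15.3
tool_pos: [501.6, 289.7, 227.8]
tcp_rot: [3.141, 0.0, 0.165]
contact_force: [0.9, 0.7, -2.2]
grip_width: 30.3
finger_force: 29.7
time: 15.63
tool_pos: [505.4, 290.5, 227.9]
tcp_rot: [3.141, 0.0, 0.166]
contact_force: [-0.1, 0.2, -1.4]
grip_width: 30.0
finger_force: 29.7
time: 15.88
tool_pos: [507.4, 290.8, 227.9]
tcp_rot: [3.142, -0.0, 0.166]
contact_force: [-0.6, 0.3, -1.8]
grip_width: 30.1
finger_force: 29.7
```

```bash
python3 -m creep '.002 .0004 0 0 0 0 0;0 0 0 0 0 0 0;0 0 0 0 0 0 0' && python3 -m creep '.002 .0004 0 0 0 0 0;0 0 0 0 0 0 0;0 0 0 0 0 0 0'
```

```text
time: 16.13
tool_pos: [509.4, 291.3, 227.9]
tcp_rot: [3.142, -0.0, 0.166]
contact_force: [-1.2, 0.7, -1.3]
grip_width: 30.3
finger_force: 29.7
time: 16.38
tool_pos: [511.4, 291.7, 227.9]
tcp_rot: [3.142, -0.0, 0.166]
contact_force: [-0.4, -0.5, -2.2]
grip_width: 30.1
finger_force: 29.7
```

```bash
python3 -m creep '.002 .0004 0 0 0 0 0;0 0 0 0 0 0 0;0 0 0 0 0 0 0' && python3 -m creep '.002 .0004 0 0 0 0 0;0 0 0 0 0 0 0;0 0 0 0 0 0 0'
python3 - <<'E'
from h import *
snap('top','t6');snap('side','s6')
a=cv2.imread('pics/t6.png')[180:290,130:240];b=cv2.imread('pics/s6.png')[80:220,180:320]
f=lambda i:(255*(i/255.)**.55).astype('uint8')
cv2.imwrite('pics/m6.png',np.hstack([cv2.resize(f(a),(400,400)),cv2.resize(f(b),(400,400))]))
E
```

```text
time: 16.63
tool_pos: [512.4, 292.0, 227.6]
tcp_rot: [3.141, 0.003, 0.166]
contact_force: [-5.6, 0.3, 0.1]
grip_width: 30.1
finger_force: 29.6
time: 16.88
tool_pos: [512.7, 292.6, 227.5]
tcp_rot: [-3.142, 0.007, 0.166]
contact_force: [-12.8, -0.2, 2.9]
grip_width: 30.3
finger_force: 29.6
```

View pics/m6.png

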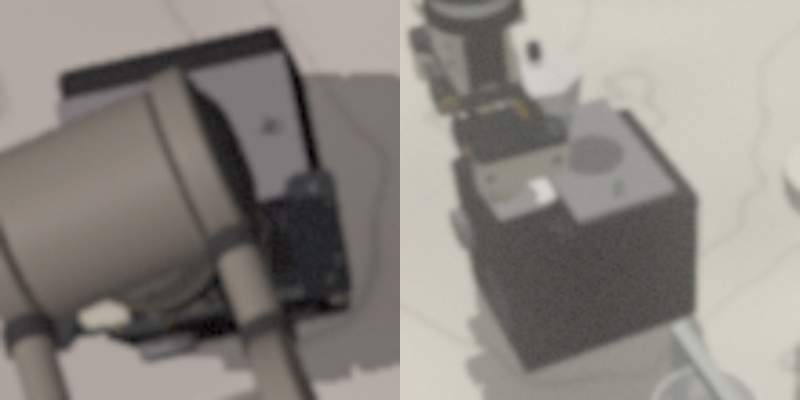

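The gate is home against the stop: −12.8 N at tab x≈-86 ±, and the visible slab ends at the seat plate. Easing the push, then releasing and lifting.

```bash
python3 -m creep '-.0015 -.0003 0 0 0 0 0;0 0 0 0 0 0 80;0 0 0 0 0 0 80;0 0 0 0 0 0 80;0 0 0 0 0 0 80;0 0 0 0 0 0 80;0 0 0 0 0 0 80;0 0 0 0 0 0 80' && python3 -m creep '0 0 .01 0 0 0 80;0 0 .02 0 0 0 80;0 0 .03 0 0 0 80;0 0 .03 0 0 0 80;0 0 .03 0 0 0 80;0 -.01 .03 0 0 0 80;0 -.03 0 0 0 0 80;0 -.04 0 0 0 0 80' && python3 -m creep '0 -.04 0 0 0 0 80;0 -.04 0 0 0 0 80;0 -.04 0 0 0 0 80;0 -.03 0 0 0 0 80;0 0 0 0 0 0 80;0 0 0 0 0 0 80'
python3 - <<'E'
from h import *
snap('top','t7');snap('side','s7')
a=cv2.imread('pics/t7.png')[180:320,130:330];b=cv2.imread('pics/s7.png')[80:280,180:380]
f=lambda i:(255*(i/255.)**.55).astype('uint8')
cv2.imwrite('pics/m7.png',np.hstack([cv2.resize(f(a),(500,350)),cv2.resize(f(b),(300,350))[:, :300]]))
E
```

```text
time: 17.65
tool_pos: [514.0, 292.1, 228.0]
tcp_rot: [3.142, -0.0, 0.166]
contact_force: [-0.1, -0.0, 0.9]
grip_width: 71.7
finger_force: 0.0
time: 18.32
tool_pos: [513.9, 213.3, 380.8]
tcp_rot: [-3.141, -0.006, 0.169]
contact_force: [0.6, -0.7, -1.2]
grip_width: 73.5
finger_force: 0.0
time: 18.82
tool_pos: [513.9, 60.8, 378.8]
tcp_rot: [3.141, -0.001, 0.162]
contact_force: [0.8, 0.3, -0.4]
grip_width: 73.6
finger_force: 0.0
```

View pics/m7.png

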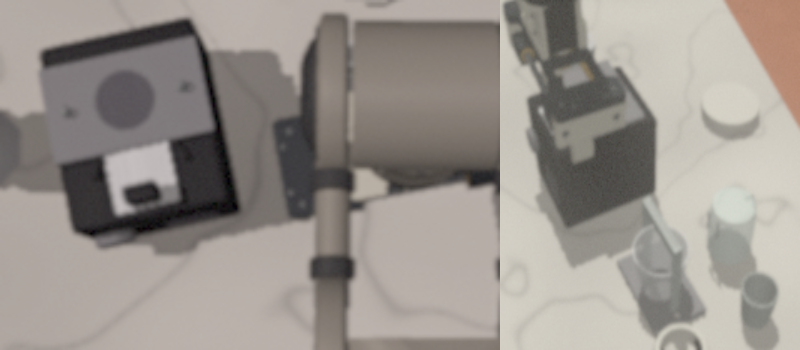

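Run:
```python
from h import *
C=np.array([596,307.]);y=.197;R=np.array([[np.cos(y),np.sin(y)],[-np.sin(y),np.cos(y)]])
u=lambda q:((q[0]+.5)/2.5-.5+130,(q[1]+.5)/2.5-.5+180)
for n,q,z in[('tabtop',(141,193),198),('outer',(147,211),156),('slab L',(104,153),156),('slab R',(174,143),156),('outL',(112,216),156),('outR',(183,207),156),('plateL',(57,163),165),('plateR',(217,128),165),('disc',(125,99),165)]:
    w=onz('top',*u(q),z); print(n,w[:2].round(1),(R@(w[:2]-C)).round(1))
# precise hopper from this & first frame
a=cv2.imread('pics/s7.png')
```

```text
tabtop [506.4 290.1] [-91.2   1. ]
outer [494.2 291.3] [-102.9    4.5]
slab L [548.6 331.3] [-41.8  33.1]
slab R [556.4 266.2] [-46.8 -32.3]
outL [490.2 323.6] [-100.5   37. ]
outR [497.1 258.1] [-106.5  -28.6]
plateL [539.  373.3] [-42.9  76.1]
plateR [568.1 225.4] [-43.4 -74.5]
disc [597.1 310.4] [1.7 3.1]
```

```bash
python3 -m creep '0 0 0 0 0 .115 80;0 0 0 0 0 .115 80;0 0 0 0 0 .115 80;0 0 0 0 0 .115 80;0 0 0 0 0 .115 80;0 0 0 0 0 .115 80;0 0 0 0 0 .115 80;0 0 0 0 0 .115 80' && python3 -m creep '0 0 0 0 0 .115 80;0 0 0 0 0 .115 80;0 0 0 0 0 .115 80;0 0 0 0 0 .115 80;0 0 0 0 0 .115 80;0 0 0 0 0 .115 80;0 0 0 0 0 0 80;0 0 0 0 0 0 80'
python3 - <<'E'
from h import *
snap('side','s8')
a=cv2.imread('pics/side0.png').astype(int);b=cv2.imread('pics/s8.png').astype(int)
for n,r in(('hopper',(slice(190,275),slice(255,320))),('grinder',(slice(115,205),slice(205,285))),('stand',(slice(270,420),slice(270,360)))):
    print(n,np.abs(a[r]-b[r]).mean())
E
```

```text
time: 19.58
tool_pos: [513.8, 63.9, 378.1]
tcp_rot: [-3.142, -0.0, 1.094]
contact_force: [-0.7, -0.4, 0.4]
grip_width: 73.6
finger_force: 0.0
time: 20.25
tool_pos: [513.8, 63.4, 378.1]
tcp_rot: [3.141, -0.0, 1.774]
contact_force: [0.2, -0.4, 0.2]
grip_width: 73.6
finger_force: 0.0
hopper 6.937677224736048
grinder 15.645
stand 10.832617283950617
```

Run:
```python
import cv2
a=cv2.imread('pics/side0.png');b=cv2.imread('pics/s8.png')
for x0,y0,x1,y1 in((258,192,318,270),(270,270,358,418),(200,115,285,205)):
    r=cv2.matchTemplate(b,a[y0:y1,x0:x1],cv2.TM_CCOEFF_NORMED);_,v,_,p=cv2.minMaxLoc(r);print(v,p[0]-x0,p[1]-y0)
```

```text
0.9953551888465881 0 0
0.8666319251060486 0 0
0.674594521522522 1 1
```

```bash
python3 -m creep '.03 .0017 0 0 0 0 80;.03 .0017 0 0 0 0 80;.03 .0017 0 0 0 0 80;.029 .0015 0 0 0 0 80;0 0 0 0 0 0 80;0 0 0 0 0 0 80' && python3 -m creep '0 0 -.025 0 0 0 80;0 0 -.03 0 0 0 80;0 0 -.03 0 0 0 80;0 0 -.03 0 0 0 80;0 0 0 0 0 0 80;0 0 0 0 0 0 80'
python3 - <<'E'
from h import *
snap('side','s9'); b=cv2.imread('pics/s9.png')[110:280,200:370]
f=lambda i:(255*(i/255.)**.6).astype('uint8')
cv2.imwrite('pics/m9.png',cv2.resize(f(b),(510,510)))
E
```

```text
time: 20.8
tool_pos: [633.5, 69.1, 376.1]
tcp_rot: [-3.139, -0.001, 1.774]
contact_force: [-0.5, 0.6, 0.1]
grip_width: 73.3
finger_force: 0.0
time: 21.3
tool_pos: [631.6, 69.0, 262.9]
tcp_rot: [-3.139, -0.001, 1.775]
contact_force: [0.3, -1.0, 0.2]
grip_width: 73.7
finger_force: 0.0
```

View pics/m9.png

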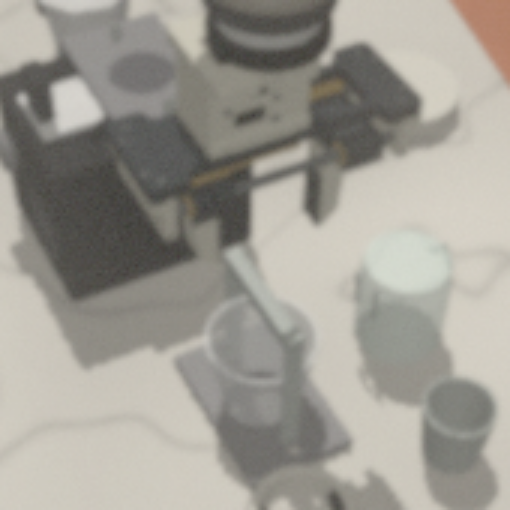

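Fingers are straddling the bar. Descending and gripping.

```bash
python3 -m creep '.0005 .0005 -.0175 0 0 0 80;.0005 .0005 -.0175 0 0 0 80;0 0 -.0175 0 0 0 80;0 0 -.0175 0 0 0 80;0 0 -.018 0 0 0 80;0 0 0 0 0 0 80;0 0 0 0 0 0 0;0 0 0 0 0 0 0' && python3 -m creep '0 0 0 0 0 0 0;0 0 0 0 0 0 0;0 0 0 0 0 0 0;0 0 0 0 0 0 0;0 0 0 0 0 0 0;0 0 0 0 0 0 0;0 0 0 0 0 0 0;0 0 0 0 0 0 0' && python3 -m creep '0 0 0 0 0 0 0;0 0 0 0 0 0 0;0 0 0 0 0 0 0;0 0 0 0 0 0 0'
```

```text
time: 22.02
tool_pos: [635.0, 69.8, 177.8]
tcp_rot: [3.137, 0.001, 1.775]
contact_force: [-0.0, -1.1, 0.2]
grip_width: 64.3
finger_force: 0.0
time: 22.68
tool_pos: [633.9, 69.7, 174.8]
tcp_rot: [3.141, 0.0, 1.776]
contact_force: [0.4, -0.6, -0.8]
grip_width: 13.9
finger_force: 30.0
time: 23.02
tool_pos: [633.9, 69.7, 174.8]
tcp_rot: [3.141, 0.0, 1.776]
contact_force: [1.0, -0.8, -1.8]
grip_width: 13.9
finger_force: 30.0
```

```bash
python3 -m creep '0 0 .01 0 0 0 0;0 0 .02 0 0 0 0;0 0 .03 0 0 0 0;0 0 .035 0 0 0 0;0 0 .035 0 0 0 0;0 0 .035 0 0 0 0;0 0 .03 0 0 0 0;0 0 .02 0 0 0 0' && python3 -m creep '-.0036 .02 0 0 0 0 0;-.0036 .025 0 0 0 0 0;-.0036 .025 0 0 0 0 0;-.0036 .025 0 0 0 0 0;-.0036 .025 0 0 0 0 0;-.0036 .025 0 0 0 0 0;-.0036 .025 0 0 0 0 0;-.0036 .025 0 0 0 0 0' && python3 -m creep '-.0036 .025 0 0 0 0 0;-.0036 .018 0 0 0 0 0;0 0 0 0 0 0 0;0 0 0 0 0 0 0;0 0 0 0 0 0 0;0 0 0 0 0 0 0'
python3 - <<'E'
from h import *
snap('top','t10');snap('side','s10')
a=cv2.imread('pics/t10.png')[180:290,120:260];b=cv2.imread('pics/s10.png')[50:210,180:320]
f=lambda i:(255*(i/255.)**.55).astype('uint8')
cv2.imwrite('pics/m10.png',np.hstack([cv2.resize(f(a),(420,330)),cv2.resize(f(b),(350,400))[:330]]))
print(readout.get_obs())
E
```

```text
time: 23.68
tool_pos: [633.5, 69.8, 394.0]
tcp_rot: [3.138, 0.001, 1.776]
contact_force: [0.6, 0.9, -4.3]
grip_width: 13.8
finger_force: 30.0
time: 24.35
tool_pos: [604.2, 265.8, 389.8]
tcp_rot: [-3.14, 0.0, 1.776]
contact_force: [0.5, 0.3, -4.2]
grip_width: 13.6
finger_force: 30.0
time: 24.85
tool_pos: [598.0, 306.7, 389.9]
tcp_rot: [-3.141, 0.001, 1.775]
contact_force: [1.1, 0.4, -4.4]
grip_width: 14.0
finger_force: 30.0
{'time': 24.95, 'joint_positions': array([ 3.59981102e-01,  5.99006638e-01,  8.45538471e-01, -2.33192765e-04,
        1.69723723e+00,  1.56572333e-01]), 'dq': array([ 0.00024228, -0.00025153, -0.00190136,  0.00160042, -0.00205996,
        0.00075831]), 'tau': array([ 2.29241252e-01, -6.09878898e+01, -2.84103602e+01,  8.42289277e-02,
        3.48368345e-02, -3.14791105e-03]), 'tool_pos': array([598.09776631, 306.68271839, 390.05546441]), 'tcp_rot': array([-3.14144136e+00,  2.58085435e-04,  1.77417573e+00]), 'contact_force': array([-0.31481118, -0.58057567, -4.93932111]), 'moment': array([-0.0574386 ,  0.02278266,  0.02775257]), 'finger_force': 29.999367892742157, 'grip_width': 13.686758861874534}
```

View pics/m10.png

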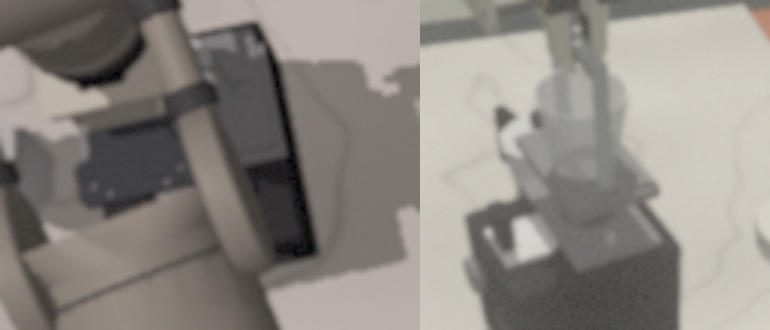

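The hopper is above the seat; the side view shows its base at crop (590,200) over the seat (600,240). I'll lower it to just above the pegs and compare the edges there.

```bash
python3 -m creep '.0007 .0016 -.008 0 0 0 0;.0008 .0017 -.01 0 0 0 0;0 0 -.007 0 0 0 0;0 0 0 0 0 0 0;0 0 0 0 0 0 0;0 0 0 0 0 0 0'
python3 - <<'E'
from h import *
snap('side','s11');print(readout.get_obs()['tool_pos'],readout.get_obs()['tcp_rot'])
b=cv2.imread('pics/s11.png')[105:185,195:300]
f=lambda i:(255*(i/255.)**.55).astype('uint8')
cv2.imwrite('pics/m11.png',cv2.resize(f(b),None,fx=7,fy=7,interpolation=cv2.INTER_CUBIC))
E
```

```text
time: 25.45
tool_pos: [599.4, 311.1, 365.0]
tcp_rot: [3.141, 0.0, 1.776]
contact_force: [0.3, -0.1, -4.4]
grip_width: 13.4
finger_force: 30.0
[599.42396665 311.09593149 365.36536893] [ 3.14074010e+00 -8.80237887e-05  1.77565564e+00]
```

View pics/m11.png

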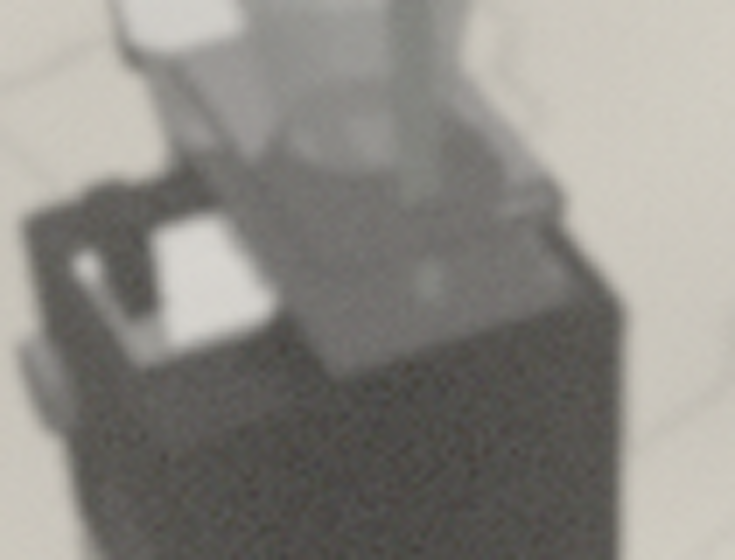

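Visible: the near peg at crop (430,262)–(432,296), seat-plate corners (340,378) and (578,298), and the hopper's back-right corner at (562,200).

Run:
```python
from h import *
u=lambda q:((q[0]+.5)/7-.5+195,(q[1]+.5)/7-.5+105)
W=lambda q,z:onz('side',*u(q),z)[:2].round(1)
print('peg top',W((429,262),179),'base',W((432,296),165))
A,B=W((340,378),165),W((578,298),165);print('plate FR,BR',A,B,np.linalg.norm(A-B),'yaw',np.arctan2(*(B-A)[::-1]))
print('hop BR under',W((562,208),190.5),'top',W((562,190),200.5))
y=.204;R=np.array([[np.cos(y),-np.sin(y)],[np.sin(y),np.cos(y)]]);t=np.array([599.4,311.1])
print('pred hop BR',t+R@[45,-70]); 
for y in(.16,.2):
    R=np.array([[np.cos(y),-np.sin(y)],[np.sin(y),np.cos(y)]])
    print(y,'seat centre from peg',W((429,262),179)+R@[0,55],W((432,296),165)+R@[0,55],'from plate',(A+B)/2+R@[0,75])
# clean side0 plate corners on tab image
```

```text
peg top [609.3 252.3] base [609.5 251.2]
plate FR,BR [569.8 217.7] [657.8 236.8] 90.04893114301802 yaw 0.21373041700352502
hop BR under [657.1 254.6] top [656.3 251.5]
pred hop BR [657.64804261 251.66797553]
0.16 seat centre from peg [600.53749864 306.59750059] [600.73749864 305.49750059] from plate [601.8511345  301.29204625]
0.2 seat centre from peg [598.37318681 306.20366178] [598.57318681 305.10366178] from plate [598.89980019 300.75499334]
```

Run:
```python
from h import *
y=.203;R=np.array([[np.cos(y),-np.sin(y)],[np.sin(y),np.cos(y)]])
cr=lambda P:((proj('side',P)-[195,105]+.5)*7-.5).round(0)
for c in([599.5,310],[599,306]):
    for n,p,z in[('peg axis top',(0,-55),179),('peg axis base',(0,-55),165),('FR165',(-45,-75),165),('FR150',(-45,-75),150),('BR165',(45,-75),165),('deck BR150',(70,-75),150),('deck FL150',(-110,75),150),('deck FR',(-110,-75),150),('hopBRu',None,190.5)]:
        w=np.array(c)+R@p if p else np.array([599.4,311.1])+R@[45,-70]
        print(n,cr([*w,z]),end=' ')
    print()
im=cv2.imread('pics/side0.png'); g=cv2.cvtColor(im,cv2.COLOR_BGR2GRAY)
# dark disc in side0, throat: threshold inside neighbourhood
s=6;roi=g[118:156,220:285];big=cv2.GaussianBlur(cv2.resize(roi,None,fx=s,fy=s,interpolation=cv2.INTER_CUBIC),(9,9),0)
for nm,f,sd,r0 in(('side','side0',(247,135),(220,110,285,160)),('top','top0',(180,220),(145,185,225,255))):
    im=cv2.imread(f'pics/{f}.png');x0,y0,x1,y1=r0
    big=cv2.GaussianBlur(cv2.resize(im[y0:y1,x0:x1],None,fx=8,fy=8,interpolation=cv2.INTER_CUBIC),(9,9),0)
    gb=cv2.cvtColor(big,cv2.COLOR_BGR2GRAY); v=gb[(sd[1]-y0)*8,(sd[0]-x0)*8]
    m=((gb>v-9)&(gb<v+9)).astype(np.uint8); k,l,st,_=cv2.connectedComponentsWithStats(m); i=l[(sd[1]-y0)*8,(sd[0]-x0)*8]
    c=max(cv2.findContours((l==i).astype(np.uint8),cv2.RETR_EXTERNAL,cv2.CHAIN_APPROX_NONE)[0],key=cv2.contourArea).reshape(-1,2)
    w=np.array([onz(nm,(a+.5)/8-.5+x0,(b+.5)/8-.5+y0,165)[:2] for a,b in c],np.float32)
    print(nm,'disc',cv2.fitEllipse(w))
```

```text
peg axis top [430. 255.] peg axis base [432. 287.] FR165 [336. 359.] FR150 [339. 393.] BR165 [574. 282.] deck BR150 [637. 295.] deck FL150 [ 12. 205.] deck FR [161. 452.] hopBRu [566. 213.] 
peg axis top [431. 262.] peg axis base [433. 294.] FR165 [337. 367.] FR150 [340. 401.] BR165 [575. 289.] deck BR150 [638. 302.] deck FL150 [ 12. 211.] deck FR [161. 460.] hopBRu [566. 213.] 
side disc ((598.4507446289062, 307.36822509765625), (49.312225341796875, 50.876243591308594), 79.83609008789062)
top disc ((596.6567993164062, 310.9729309082031), (52.313419342041016, 52.769222259521484), 70.42789459228516)
```

```bash
python3 -m creep '-.0002 -.003 -.004 0 0 0 0;0 0 -.004 0 0 0 0;0 0 0 0 0 0 0;0 0 0 0 0 0 0;0 0 0 0 0 0 0' && python3 -m creep '0 0 -.003 0 0 0 0;0 0 0 0 0 0 0;0 0 0 0 0 0 0' && python3 -m creep '0 0 -.002 0 0 0 0;0 0 0 0 0 0 0;0 0 0 0 0 0 0'; python3 -c "
from plant import readout;o=readout.get_obs();print(o['contact_force'],o['moment'])"
```

```text
time: 25.92
tool_pos: [599.1, 308.0, 357.0]
tcp_rot: [3.141, -0.0, 1.776]
contact_force: [-0.1, 0.3, -3.7]
grip_width: 14.0
finger_force: 30.0
time: 26.17
tool_pos: [599.1, 308.0, 353.7]
tcp_rot: [-3.141, 0.0, 1.776]
contact_force: [0.8, 0.2, -4.2]
grip_width: 13.8
finger_force: 30.0
time: 26.42
tool_pos: [599.1, 308.0, 351.8]
tcp_rot: [-3.141, 0.0, 1.776]
contact_force: [-0.3, 0.2, -5.2]
grip_width: 13.2
finger_force: 30.0
[-0.34647735  0.15384595 -5.20317322] [-0.08166351  0.0396933   0.00997478]
```

```bash
python3 -m creep '0 0 -.002 0 0 0 0;0 0 0 0 0 0 0;0 0 0 0 0 0 0' && python3 -m creep '0 0 -.002 0 0 0 0;0 0 0 0 0 0 0;0 0 0 0 0 0 0'; python3 -c "
from plant import readout;o=readout.get_obs();print(o['contact_force'],o['moment'])"
```

```text
time: 26.67
tool_pos: [599.0, 308.1, 349.8]
tcp_rot: [-3.141, -0.0, 1.776]
contact_force: [-0.3, 1.0, -4.3]
grip_width: 13.8
finger_force: 30.0
time: 26.92
tool_pos: [599.1, 308.1, 347.7]
tcp_rot: [-3.141, -0.0, 1.776]
contact_force: [-1.1, 1.1, -4.9]
grip_width: 13.6
finger_force: 30.0
[-1.09173904  1.06745523 -4.91377099] [ 0.06720312  0.16416717 -0.04125393]
```

The pegs have gone into the holes. Lowering the rest of the way.

```bash
python3 -m creep '0 0 -.002 0 0 0 0;0 0 0 0 0 0 0;0 0 0 0 0 0 0' && python3 -m creep '0 0 -.002 0 0 0 0;0 0 0 0 0 0 0;0 0 0 0 0 0 0' && python3 -m creep '0 0 -.002 0 0 0 0;0 0 0 0 0 0 0;0 0 0 0 0 0 0' && python3 -m creep '0 0 -.002 0 0 0 0;0 0 0 0 0 0 0;0 0 0 0 0 0 0'; python3 -c "
from plant import readout;o=readout.get_obs();print(o['contact_force'],o['moment'])"
```

```text
time: 27.17
tool_pos: [599.1, 308.1, 345.7]
tcp_rot: [-3.141, 0.0, 1.776]
contact_force: [-0.3, 0.9, -5.2]
grip_width: 13.8
finger_force: 30.0
time: 27.42
tool_pos: [599.1, 308.0, 343.7]
tcp_rot: [-3.141, 0.0, 1.776]
contact_force: [-0.4, -0.3, -5.4]
grip_width: 13.7
finger_force: 30.0
time: 27.67
tool_pos: [599.1, 308.0, 341.7]
tcp_rot: [-3.141, 0.0, 1.776]
contact_force: [-0.9, 0.7, -4.7]
grip_width: 13.6
finger_force: 30.0
time: 27.92
tool_pos: [599.1, 308.3, 340.2]
tcp_rot: [3.141, -0.0, 1.776]
contact_force: [-1.4, 2.1, -1.9]
grip_width: 13.7
finger_force: 30.0
[-1.40580876  2.0773269  -1.86460169] [0.35034119 0.14193368 0.00903955]
```

Seated: z 340 matches the prediction and some of the weight is off the gripper. Release, lift straight up, and head for the stoppers.

```bash
python3 -m creep '0 0 0 0 0 0 80;0 0 0 0 0 0 80;0 0 0 0 0 0 80;0 0 0 0 0 0 80;0 0 0 0 0 0 80;0 0 0 0 0 0 80;0 0 0 0 0 0 80;0 0 0 0 0 0 80' && python3 -m creep '0 0 .006 0 0 0 80;0 0 .012 0 0 0 80;0 0 .012 0 0 0 80;0 0 .012 0 0 0 80;0 0 .012 0 0 0 80;0 0 .012 0 0 0 80;0 0 .012 0 0 0 80;0 0 .012 0 0 0 80' && python3 -m creep '0 -.03 0 0 0 -.0283 80;0 -.035 0 0 0 -.0283 80;0 -.035 0 0 0 -.0283 80;0 -.035 0 0 0 -.0283 80;0 -.035 0 0 0 -.0283 80;0 -.035 0 0 0 -.0283 80;0 -.035 0 0 0 -.0283 80;0 -.035 0 0 0 -.0283 80' && python3 -m creep '.0008 -.0285 0 0 0 0 80;.0008 -.0285 0 0 0 0 80;.0008 -.0285 0 0 0 0 80;.0008 -.0285 0 0 0 0 80;.0008 -.0285 0 0 0 0 80;.0008 -.0285 0 0 0 0 80;.0008 -.0285 0 0 0 0 80;.0008 -.0285 0 0 0 0 80' && python3 -m creep '0 0 0 0 0 0 80;0 0 0 0 0 0 80;0 0 0 0 0 0 80'
python3 - <<'E'
from h import *
snap('top','t12');snap('side','s12')
a=cv2.imread('pics/t12.png')[180:290,130:240];b=cv2.imread('pics/s12.png')
f=lambda i:(255*(i/255.)**.55).astype('uint8')
cv2.imwrite('pics/m12.png',np.hstack([cv2.resize(f(a),(400,400)),cv2.resize(f(b[90:190,195:295]),(400,400))]))
E
```

```text
time: 28.58
tool_pos: [599.2, 308.0, 340.0]
tcp_rot: [3.141, 0.0, 1.776]
contact_force: [0.8, -0.0, 0.1]
grip_width: 62.5
finger_force: 0.0
time: 29.25
tool_pos: [599.0, 308.0, 431.1]
tcp_rot: [3.141, -0.0, 1.776]
contact_force: [0.1, 0.5, -0.5]
grip_width: 73.3
finger_force: 0.0
time: 29.92
tool_pos: [598.8, 31.4, 430.7]
tcp_rot: [3.141, 0.0, 1.548]
contact_force: [0.9, -0.4, -0.4]
grip_width: 74.0
finger_force: 0.0
time: 30.58
tool_pos: [605.4, -196.3, 430.6]
tcp_rot: [3.141, 0.0, 1.549]
contact_force: [0.2, -0.5, 0.4]
grip_width: 73.6
finger_force: 0.0
time: 30.83
tool_pos: [605.5, -194.6, 430.2]
tcp_rot: [3.141, -0.0, 1.549]
contact_force: [0.0, -0.1, -0.8]
grip_width: 73.8
finger_force: 0.0
```

View pics/m12.png

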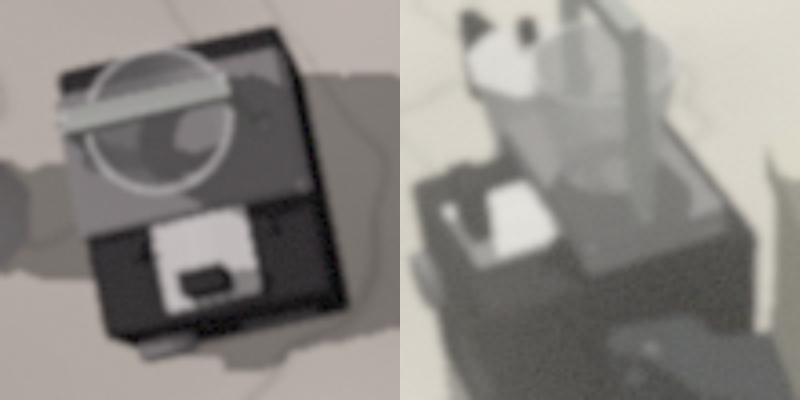

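The hopper is seated squarely over the gate. Next is the first stopper: descend and close while watching the forces.

```bash
python3 -m creep '-.0012 0 -.03 0 0 0 80;0 0 -.03 0 0 0 80;0 0 -.03 0 0 0 80;0 0 -.03 0 0 0 80;0 0 -.03 0 0 0 80;0 0 0 0 0 0 80;0 0 0 0 0 0 80' && python3 -m creep '0 0 -.02 0 0 0 80;0 0 -.02 0 0 0 80;0 0 -.02 0 0 0 80;0 0 -.013 0 0 0 80;0 0 0 0 0 0 80;0 0 0 0 0 0 80;0 0 0 0 0 0 80' && python3 -m creep '0 0 0 0 0 0 0;0 0 0 0 0 0 0;0 0 0 0 0 0 0;0 0 0 0 0 0 0;0 0 0 0 0 0 0;0 0 0 0 0 0 0;0 0 0 0 0 0 0;0 0 0 0 0 0 0'; python3 -c "
from plant import readout;o=readout.get_obs();print(o['contact_force'],o['moment'])"
```

```text
time: 31.52
tool_pos: [604.2, -193.7, 279.5]
tcp_rot: [-3.139, -0.001, 1.551]
contact_force: [0.0, 0.7, 1.0]
grip_width: 73.2
finger_force: 0.0
time: 32.1
tool_pos: [605.5, -195.2, 209.7]
tcp_rot: [3.137, 0.002, 1.55]
contact_force: [-0.3, -0.3, -0.6]
grip_width: 73.6
finger_force: 0.0
time: 32.77
tool_pos: [604.5, -195.0, 207.3]
tcp_rot: [3.141, 0.0, 1.549]
contact_force: [0.3, 1.0, 1.7]
grip_width: 43.7
finger_force: 30.0
[0.28915105 0.99060021 1.69631686] [-0.04037429 -0.00276797 -0.01862291]
```

Gripped (43.7 mm, no side force). First rock towards +x, pivoting on the shoulder's edge.

```bash
python3 -m creep '.0019 0 .0008 0 .025 0 0;.0019 0 .0008 0 .025 0 0;.002 0 .0007 0 .025 0 0;.002 0 .0007 0 .025 0 0' && python3 -m creep '.002 0 .0006 0 .025 0 0;.002 0 .0005 0 .025 0 0;.002 0 .0005 0 .025 0 0;.002 0 .0005 0 .025 0 0;0 0 0 0 0 0 0;0 0 0 0 0 0 0'; python3 -c "
from plant import readout;o=readout.get_obs();print(o['contact_force'],o['moment'])"
```

```text
time: 33.1
tool_pos: [614.0, -195.0, 209.7]
tcp_rot: [-3.046, 0.002, 1.549]
contact_force: [9.7, -0.3, -5.9]
grip_width: 44.1
finger_force: 30.0
time: 33.6
tool_pos: [623.2, -194.9, 211.8]
tcp_rot: [-2.95, 0.005, 1.551]
contact_force: [12.1, 0.1, -3.9]
grip_width: 43.5
finger_force: 30.0
[12.09305128  0.08551523 -3.87477815] [-0.22811399 -2.49609875  0.06050785]
```

```bash
python3 -m creep '-.0022 0 .001 0 -.025 0 0;-.002 0 .001 0 -.025 0 0;-.0019 0 .001 0 -.025 0 0;-.0019 0 .001 0 -.025 0 0' && python3 -m creep '-.0019 0 .001 0 -.025 0 0;-.0019 0 .001 0 -.025 0 0;-.0019 0 .001 0 -.025 0 0;-.0019 0 .001 0 -.025 0 0' && python3 -m creep '-.0019 0 .001 0 -.025 0 0;-.0019 0 .001 0 -.025 0 0;-.0019 0 .001 0 -.025 0 0;-.0019 0 .001 0 -.025 0 0'&& python3 -m creep '-.0019 0 .001 0 -.025 0 0;-.0019 0 .001 0 -.025 0 0;-.0019 0 .001 0 -.025 0 0;-.0019 0 .001 0 -.025 0 0';  python3 -c "
from plant import readout;o=readout.get_obs();print(o['contact_force'],o['moment'])"
```

```text
time: 33.93
tool_pos: [613.8, -194.9, 214.8]
tcp_rot: [-3.047, 0.002, 1.55]
contact_force: [7.7, -0.5, -7.4]
grip_width: 43.9
finger_force: 30.0
time: 34.27
tool_pos: [605.2, -195.0, 220.3]
tcp_rot: [3.138, 0.0, 1.549]
contact_force: [2.2, 0.6, 4.8]
grip_width: 43.8
finger_force: 30.0
time: 34.6
tool_pos: [597.0, -195.0, 224.2]
tcp_rot: [3.04, -0.002, 1.549]
contact_force: [0.5, -0.0, 0.0]
grip_width: 43.9
finger_force: 30.0
time: 34.93
tool_pos: [588.9, -194.9, 227.6]
tcp_rot: [2.942, -0.005, 1.55]
contact_force: [0.4, -0.8, -0.7]
grip_width: 43.8
finger_force: 30.0
[ 0.4392177  -0.84825219 -0.68513787] [-0.02432207  0.20791145  0.02847606]
```

Free; the peak pull was 7.4 N, under the jar's weight. Straightening, lifting out and carrying it to the tray.

```bash
python3 -m creep '.0019 0 .012 0 .025 0 0;.0019 0 .012 0 .025 0 0;.0019 0 .012 0 .025 0 0;.0019 0 .012 0 .025 0 0;.0019 0 .012 0 .025 0 0;.0019 0 .012 0 .025 0 0;.0019 0 .012 0 .025 0 0;.0019 0 .012 0 .025 0 0' && python3 -m creep '-.0197 .0025 0 0 0 0 0;-.0197 .0025 0 0 0 0 0;-.0197 .0025 0 0 0 0 0;-.0197 .0025 0 0 0 0 0;-.0197 .0025 0 0 0 0 0;-.0197 .0025 0 0 0 0 0;-.0197 .0025 0 0 0 0 0;-.0197 .0025 0 0 0 0 0' && python3 -m creep '0 0 0 0 0 0 0;0 0 0 0 0 0 0;0 0 -.02 0 0 0 0;0 0 -.03 0 0 0 0;0 0 -.03 0 0 0 0;0 0 -.03 0 0 0 0;0 0 -.03 0 0 0 0;0 0 0 0 0 0 0'
python3 - <<'E'
from h import *
snap('side','s13');snap('top','t13')
a=cv2.imread('pics/side0.png');b=cv2.imread('pics/s13.png')
print(readout.get_obs()['tool_pos'],readout.get_obs()['tcp_rot'],readout.get_obs()['contact_force'])
E
```

```text
time: 35.6
tool_pos: [604.3, -194.9, 324.2]
tcp_rot: [-3.139, -0.0, 1.549]
contact_force: [0.7, -0.6, -1.4]
grip_width: 43.7
finger_force: 30.0
time: 36.27
tool_pos: [445.7, -174.7, 323.7]
tcp_rot: [-3.141, -0.0, 1.549]
contact_force: [-0.1, 0.7, 0.1]
grip_width: 44.1
finger_force: 30.0
time: 36.93
tool_pos: [445.2, -173.7, 179.0]
tcp_rot: [-3.133, -0.005, 1.549]
contact_force: [-0.6, 1.2, -0.8]
grip_width: 43.6
finger_force: 30.0
[ 447.41269704 -175.01330622  183.77072195] [-3.14002708e+00 -9.55857167e-04  1.54939447e+00] [ 0.60044752 -0.83120246  0.54502099]
```

```bash
python3 -m creep '0 0 -.015 0 0 0 0;0 0 -.02 0 0 0 0;0 0 -.02 0 0 0 0;0 0 -.01 0 0 0 0;0 0 -.005 0 0 0 0;0 0 0 0 0 0 0;0 0 0 0 0 0 0;0 0 0 0 0 0 0' && python3 -m creep '0 0 -.002 0 0 0 0;0 0 0 0 0 0 0;0 0 0 0 0 0 0' && python3 -m creep '0 0 -.001 0 0 0 0;0 0 0 0 0 0 0;0 0 0 0 0 0 0'
```

```text
time: 37.7
tool_pos: [447.9, -175.5, 115.5]
tcp_rot: [3.139, 0.001, 1.549]
contact_force: [-0.3, 0.0, -0.7]
grip_width: 43.8
finger_force: 30.0
time: 37.95
tool_pos: [447.1, -175.0, 112.4]
tcp_rot: [3.141, 0.0, 1.549]
contact_force: [-0.4, 0.2, -0.9]
grip_width: 44.0
finger_force: 30.0
time: 38.2
tool_pos: [446.9, -175.0, 111.0]
tcp_rot: [-3.142, -0.0, 1.549]
contact_force: [0.7, -0.0, -1.1]
grip_width: 44.0
finger_force: 30.0
```

```bash
python3 -m creep '0 0 -.001 0 0 0 0;0 0 0 0 0 0 0;0 0 0 0 0 0 0' && python3 -m creep '0 0 0 0 0 0 75;0 0 0 0 0 0 75;0 0 0 0 0 0 75;0 0 0 0 0 0 75;0 0 0 0 0 0 75;0 0 0 0 0 0 75;0 0 0 0 0 0 75' && python3 -m creep '0 0 .01 0 0 0 75;0 0 .02 0 0 0 75;0 0 .03 0 0 0 75;0 0 .035 0 0 0 75;0 0 .035 0 0 0 75;0 0 .035 0 0 0 75;0 0 .035 0 0 0 75;0 0 0 0 0 0 75'
```

```text
time: 38.45
tool_pos: [447.0, -175.0, 110.3]
tcp_rot: [3.141, 0.0, 1.549]
contact_force: [-0.7, 0.1, 3.9]
grip_width: 43.5
finger_force: 30.0
time: 39.03
tool_pos: [446.9, -174.9, 110.0]
tcp_rot: [-3.142, -0.0, 1.549]
contact_force: [0.3, 0.2, 0.5]
grip_width: 68.9
finger_force: 0.0
time: 39.7
tool_pos: [448.9, -176.0, 316.8]
tcp_rot: [3.131, 0.006, 1.549]
contact_force: [1.2, -0.9, 0.1]
grip_width: 69.0
finger_force: 0.0
```

First stopper is standing in the tray. On to the second, 90 mm along the stand.

```bash
python3 -m creep '.0195 -.0138 0 0 0 0 75;.0195 -.0138 0 0 0 0 75;.0195 -.0138 0 0 0 0 75;.0195 -.0138 0 0 0 0 75;.0195 -.0138 0 0 0 0 75;.0195 -.0138 0 0 0 0 75;.0195 -.0138 0 0 0 0 75;.0195 -.0137 0 0 0 0 75' && python3 -m creep '0 0 0 0 0 0 75;0 0 0 0 0 0 75;0 0 -.02 0 0 0 75;0 0 -.025 0 0 0 75;0 0 -.025 0 0 0 75;0 0 0 0 0 0 75;0 0 0 0 0 0 75;0 0 0 0 0 0 75'
python3 - <<'E'
from h import *
snap('side','s14');snap('top','t14')
a=cv2.imread('pics/t14.png')[150:310,320:460];b=cv2.imread('pics/s14.png')[220:420,190:370]
f=lambda i:(255*(i/255.)**.6).astype('uint8')
cv2.imwrite('pics/m14.png',np.hstack([cv2.resize(f(a),(350,400)),cv2.resize(f(b),(360,400))]))
E
```

```text
time: 40.37
tool_pos: [603.7, -285.9, 309.4]
tcp_rot: [-3.141, -0.0, 1.549]
contact_force: [0.4, 0.1, 0.5]
grip_width: 68.8
finger_force: 0.0
time: 41.03
tool_pos: [603.1, -285.2, 242.0]
tcp_rot: [3.14, 0.001, 1.549]
contact_force: [0.0, -0.3, 0.3]
grip_width: 68.7
finger_force: 0.0
```

View pics/m14.png

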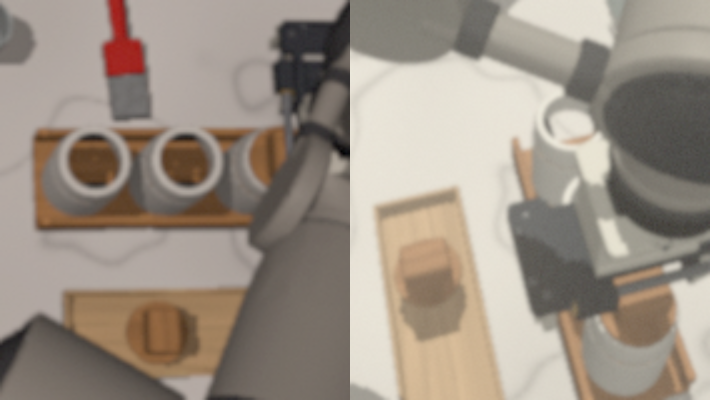

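Stopper one stands in the tray at crop (163,330) and its jar is open and down; the gripper is above the second stopper. Descending and gripping.

```bash
python3 -m creep '0 0 -.012 0 0 0 75;0 0 -.012 0 0 0 75;0 0 -.0105 0 0 0 75;0 0 0 0 0 0 75;0 0 0 0 0 0 75;0 0 0 0 0 0 75' && python3 -m creep '0 0 0 0 0 0 0;0 0 0 0 0 0 0;0 0 0 0 0 0 0;0 0 0 0 0 0 0;0 0 0 0 0 0 0;0 0 0 0 0 0 0;0 0 0 0 0 0 0;0 0 0 0 0 0 0'; python3 -c "
from plant import readout;o=readout.get_obs();print(o['contact_force'],o['moment'])"
```

```text
time: 41.63
tool_pos: [603.3, -285.5, 206.6]
tcp_rot: [3.14, 0.001, 1.549]
contact_force: [0.5, 1.1, -0.1]
grip_width: 68.9
finger_force: 0.0
time: 42.3
tool_pos: [603.1, -285.3, 205.8]
tcp_rot: [3.141, 0.0, 1.549]
contact_force: [0.5, -0.3, 2.2]
grip_width: 43.6
finger_force: 30.0
[ 0.51744752 -0.3442131   2.22140867] [-0.07665759  0.00255965  0.05683837]
```

```bash
python3 -m creep '.0019 0 .0008 0 .025 0 0;.0019 0 .0008 0 .025 0 0;.002 0 .0007 0 .025 0 0;.002 0 .0007 0 .025 0 0' && python3 -m creep '.002 0 .0006 0 .025 0 0;.002 0 .0005 0 .025 0 0;.002 0 .0005 0 .025 0 0;.002 0 .0005 0 .025 0 0;0 0 0 0 0 0 0;0 0 0 0 0 0 0' && python3 -m creep '-.0022 0 .001 0 -.025 0 0;-.002 0 .001 0 -.025 0 0;-.0019 0 .001 0 -.025 0 0;-.0019 0 .001 0 -.025 0 0'
```

```text
time: 42.63
tool_pos: [612.5, -285.3, 208.3]
tcp_rot: [-3.046, 0.003, 1.549]
contact_force: [9.4, -0.8, -5.2]
grip_width: 43.7
finger_force: 30.0
time: 43.13
tool_pos: [621.6, -285.1, 210.3]
tcp_rot: [-2.949, 0.005, 1.551]
contact_force: [9.8, -1.3, -2.5]
grip_width: 43.7
finger_force: 30.0
time: 43.47
tool_pos: [612.2, -285.0, 213.3]
tcp_rot: [-3.046, 0.002, 1.55]
contact_force: [7.9, -1.1, -8.7]
grip_width: 43.6
finger_force: 30.0
```

```bash
python3 -m creep '-.0019 0 .001 0 -.025 0 0;-.0019 0 .001 0 -.025 0 0;-.0019 0 .001 0 -.025 0 0;-.0019 0 .001 0 -.025 0 0' && python3 -m creep '-.0019 0 .001 0 -.025 0 0;-.0019 0 .001 0 -.025 0 0;-.0019 0 .001 0 -.025 0 0;-.0019 0 .001 0 -.025 0 0'&& python3 -m creep '-.0019 0 .001 0 -.025 0 0;-.0019 0 .001 0 -.025 0 0;-.0019 0 .001 0 -.025 0 0;-.0019 0 .001 0 -.025 0 0'
```

```text
time: 43.8
tool_pos: [603.7, -285.1, 218.5]
tcp_rot: [3.139, -0.0, 1.549]
contact_force: [1.5, 1.1, 3.8]
grip_width: 43.8
finger_force: 30.0
time: 44.13
tool_pos: [595.6, -285.2, 222.8]
tcp_rot: [3.04, -0.002, 1.549]
contact_force: [1.4, 0.2, -0.2]
grip_width: 44.2
finger_force: 30.0
time: 44.47
tool_pos: [587.6, -285.1, 226.3]
tcp_rot: [2.941, -0.005, 1.55]
contact_force: [-0.1, 0.0, -1.1]
grip_width: 43.6
finger_force: 30.0
```

```bash
python3 -m creep '.0019 0 .012 0 .025 0 0;.0019 0 .012 0 .025 0 0;.0019 0 .012 0 .025 0 0;.0019 0 .012 0 .025 0 0;.0019 0 .012 0 .025 0 0;.0019 0 .012 0 .025 0 0;.0019 0 .012 0 .025 0 0;.0019 0 .012 0 .025 0 0' && python3 -m creep '-.0196 .0032 0 0 0 0 0;-.0196 .0032 0 0 0 0 0;-.0196 .0032 0 0 0 0 0;-.0196 .0032 0 0 0 0 0;-.0196 .0032 0 0 0 0 0;-.0196 .0032 0 0 0 0 0;-.0196 .0032 0 0 0 0 0;-.0196 .0031 0 0 0 0 0' && python3 -m creep '0 0 0 0 0 0 0;0 0 0 0 0 0 0;0 0 -.02 0 0 0 0;0 0 -.03 0 0 0 0;0 0 -.03 0 0 0 0;0 0 -.03 0 0 0 0;0 0 -.03 0 0 0 0;0 0 0 0 0 0 0' && python3 -m creep '0 0 -.015 0 0 0 0;0 0 -.02 0 0 0 0;0 0 -.02 0 0 0 0;0 0 -.01 0 0 0 0;0 0 -.004 0 0 0 0;0 0 0 0 0 0 0;0 0 0 0 0 0 0;0 0 0 0 0 0 0'
```

```text
time: 45.13
tool_pos: [603.0, -285.2, 322.8]
tcp_rot: [-3.14, -0.0, 1.549]
contact_force: [0.0, 0.3, -0.1]
grip_width: 43.8
finger_force: 30.0
time: 45.8
tool_pos: [445.2, -259.4, 322.3]
tcp_rot: [-3.141, -0.0, 1.549]
contact_force: [-0.2, -0.6, -0.2]
grip_width: 43.9
finger_force: 30.0
time: 46.47
tool_pos: [444.8, -258.1, 177.2]
tcp_rot: [-3.134, -0.006, 1.549]
contact_force: [-1.4, 1.4, -0.5]
grip_width: 44.1
finger_force: 30.0
time: 47.13
tool_pos: [447.0, -260.2, 114.9]
tcp_rot: [3.14, 0.001, 1.549]
contact_force: [-0.1, 0.6, -1.1]
grip_width: 44.3
finger_force: 30.0
```

```bash
python3 -m creep '0 0 -.002 0 0 0 0;0 0 -.0015 0 0 0 0;0 0 0 0 0 0 0;0 0 0 0 0 0 0' && python3 -m creep '0 0 -.001 0 0 0 0;0 0 0 0 0 0 0;0 0 0 0 0 0 0'
```

```text
time: 47.47
tool_pos: [446.3, -259.8, 110.3]
tcp_rot: [3.141, 0.0, 1.549]
contact_force: [-0.6, 1.3, -1.2]
grip_width: 43.6
finger_force: 30.0
time: 47.72
tool_pos: [446.3, -259.8, 109.1]
tcp_rot: [3.142, -0.0, 1.549]
contact_force: [-0.1, -0.0, -1.0]
grip_width: 43.7
finger_force: 30.0
```

```bash
python3 -m creep '0 0 -.001 0 0 0 0;0 0 0 0 0 0 0;0 0 0 0 0 0 0' && python3 -m creep '0 0 0 0 0 0 75;0 0 0 0 0 0 75;0 0 0 0 0 0 75;0 0 0 0 0 0 75;0 0 0 0 0 0 75;0 0 0 0 0 0 75;0 0 0 0 0 0 75' && python3 -m creep '0 0 .01 0 0 0 75;0 0 .02 0 0 0 75;0 0 .03 0 0 0 75;0 0 .035 0 0 0 75;0 0 .035 0 0 0 75;0 0 .035 0 0 0 75;0 0 .035 0 0 0 75;0 0 0 0 0 0 75' && python3 -m creep '-.025 0 0 0 0 0 75;-.025 0 0 0 0 0 75;-.015 -.03 0 0 0 0 75;0 -.035 0 0 0 0 75;0 -.035 0 0 0 0 75;0 -.035 0 0 0 0 75;0 0 0 0 0 0 75;0 0 0 0 0 0 75'
python3 - <<'E'
from meas import *
snap('side','s15');snap('top','t15')
for n,z,r0,(f0,f1,sd) in(('hopper vs t12',0,(140,180,235,270),('t12','t15','top')),('hop side',0,(200,80,290,210),('s12','s15','side'))):
    a=cv2.imread(f'pics/{f0}.png').astype(int);b=cv2.imread(f'pics/{f1}.png').astype(int);x0,y0,x1,y1=r0
    print(n,np.abs(a[y0:y1,x0:x1]-b[y0:y1,x0:x1]).mean())
# dark-brown knobs in tray, by saturation/brightness against the light wood
b=cv2.imread('pics/t15.png'); roi=b[255:312,338:455]; m=(roi[...,2].astype(int)<cv2.imread('pics/top0.png')[255:312,338:455,2].astype(int)-12).astype(np.uint8)
k,l,st,c=cv2.connectedComponentsWithStats(m)
print([(st[i,4],onz('top',c[i][0]+338,c[i][1]+255,45)[:2].round(0)) for i in range(1,k) if st[i,4]>40])
print(readout.get_obs()['tool_pos'])
E
```

```text
time: 47.97
tool_pos: [446.4, -259.8, 108.8]
tcp_rot: [3.141, 0.0, 1.549]
contact_force: [-1.6, 0.7, 6.3]
grip_width: 44.0
finger_force: 30.0
time: 48.55
tool_pos: [446.3, -259.7, 108.1]
tcp_rot: [3.142, -0.0, 1.549]
contact_force: [-1.1, -0.1, 0.0]
grip_width: 68.9
finger_force: 0.0
time: 49.22
tool_pos: [448.0, -260.9, 316.1]
tcp_rot: [3.131, 0.008, 1.549]
contact_force: [0.8, 0.3, 1.4]
grip_width: 68.6
finger_force: 0.0
time: 49.88
tool_pos: [380.8, -395.9, 307.9]
tcp_rot: [-3.141, -0.001, 1.547]
contact_force: [-0.8, 0.1, -1.1]
grip_width: 69.0
finger_force: 0.0
hopper vs t12 8.248382066276804
hop side 15.783817663817663
[(np.int32(638), array([ 443., -180.])), (np.int32(623), array([ 443., -262.]))]
[ 381.21658112 -393.98940338  308.17192189]
```

Run:
```python
import cv2,numpy as np
for f0,f1,rs in(('t12','t15',((165,228,205,268),(140,185,215,242))),('s12','s15',((203,128,240,160),(235,85,285,155)))):
    a=cv2.imread(f'pics/{f0}.png');b=cv2.imread(f'pics/{f1}.png')
    print(f0,a.mean(),b.mean())
    for x0,y0,x1,y1 in rs:
        r=cv2.matchTemplate(b,a[y0:y1,x0:x1],cv2.TM_CCOEFF_NORMED);_,v,_,p=cv2.minMaxLoc(r)
        print((x0,y0),round(v,3),p[0]-x0,p[1]-y0)
# bystanders vs start
for f0,f1,rs in(('top0','t15',((245,138,285,182),(298,145,330,175),(355,135,385,200),(70,205,135,255))),):
    a=cv2.imread(f'pics/{f0}.png');b=cv2.imread(f'pics/{f1}.png')
    for x0,y0,x1,y1 in rs:
        r=cv2.matchTemplate(b,a[y0:y1,x0:x1],cv2.TM_CCOEFF_NORMED);_,v,_,p=cv2.minMaxLoc(r);print((x0,y0),round(v,3),p[0]-x0,p[1]-y0)
```

```text
t12 93.02944869614512 85.46933531746032
(165, 228) 1.0 0 0
(140, 185) 1.0 0 0
s12 120.1455116213152 111.79460317460317
(203, 128) 0.999 0 0
(235, 85) 0.999 0 0
(245, 138) 0.999 0 0
(298, 145) 1.0 0 0
(355, 135) 1.0 0 0
(70, 205) 1.0 0 0
```

```bash
python3 -c "
from plant import order;print(order.close_job())"
```

```text
the job is handed in; nothing more can be done
None
```

The job is handed in at about 50 s: the gate went fully into its slot first, then the hopper was seated over its two pegs; the two stoppered jars were opened with the jars staying down, both stoppers stand in the tray, and image checks showed the bystanders unmoved.

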